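# Show the tall vial's base code to the reader

## Robot

A 6-joint arm with a two-finger parallel gripper is mounted at the origin on the work surface. World frame = base frame: x ahead of the robot, y to its left, z up, the work surface at z = 0. Lengths are in m, angles in degrees, forces in N, time in s.
With the tool pointing down it reaches from about 0.275 to 0.875 m from the base axis. Payload 12.5 kg.
Tool frame: the origin (TCP) lies midway between the tips of the shut fingers; the grasp point (between the pads) lies 19 mm behind it; z points along the fingers, y is the direction in which the jaws open and shut (so a half turn about z gives the same grasp; the last joint's range is limited). The gripper opens to 85 mm and grips with 20 to 120 N. Pads are 22 mm wide; open, the fingers measure 114 mm over their backs; the gripper's body (76 mm by 85 mm) begins 54 mm behind the grasp point. The pads swing forward as they close: fully open they stand 13 mm farther back than shut.
Start: joints at [65.569, 20.094, 94.641, -0, 65.266, -4.847], TCP at [0.184, 0.518, 0.231] pointing down, gripper open.
Joint ranges: [-157.81, 157.81], [-45, 120.19], [0.68, 151.7], [-89.99, 269.99], [4.06, 180], [-164.3, 164.3]. Speed limits (degrees/s): [127.2, 127.2, 159.86, 180, 180, 180].

## Interface

Orientations are given as a 3x3 rotation matrix whose columns are the frame's x, y, z axes.
In Python, from bench import r gives the robot as it stands. The module is installed in compiled form; this text tells all that it offers.
- The arm moves only by the tool move_arm, never from a script. Its argument "motion" is a list of rows, each a list of 3 entries, a list of its own where there are three numbers: the finger opening in mm, from 0 to 85.4, then the shift along the tool's x, y, z in mm, then the turn about the tool's z in rad. In form: [[jaw, [dx, dy, dz], turn], ...]. A call has 1 to 20 rows; each row shifts and turns the pose as measured when the row begins, along the tool's axes as they then stand; what a row does not reach is not made up. A row lasts 1/12 s, in which the tool goes at most 41.7 mm and 7.16 degrees, less where a joint would pass 70% of its speed; a pose out of reach is approached as far as the arm can. A call is refused whole if a number of a shift passes 41.7 or a number of a turn 0.125, either way. A call with a gripper value outside its range is refused whole. The fingers move at their own pace and stop on an object; "force" is the grip in N (left out, the last holds). Time passes only in rows, so rows that do not move let the fingers close. It gives the time, the measured TCP pose, the force and the opening at its end, in the units of the state.
- r.read_state(): the state, without advancing time (a new reading comes with each control period).
- r.read_camera(name): name is "scene" or "top"; returns the picture (480x640x3 uint8, red, green, blue); there is no depth.
- r.calibration(name): a dict with "camera_matrix" (3x3 intrinsics, pixels), "cam_to_world" (4x4, takes a point from camera to world coordinates). Camera axes: x right, y up, looking along -z (the intrinsics and any distortion apply to the point x, -y, -z); pixel columns grow to the right and rows downward; lengths in m; the calibration is good to about 2 mm. A picture is of the moment at which its call begins. calibration takes no time and is no camera call.
- r.close_job(): hands the job in, once; it reports no verdict.
The state is a dict: "clock": time; "joints": joint angles; "joint_vel": joint speeds; "tau": joint torques, N m; "position": TCP position; "eef_rot": TCP orientation; "wrist_force": force on the tool from outside, world axes, zero at the start; "wrist_torque": the same for the moment, N m; "gripper_width": opening from 0.0 (shut) to 1.0 (fully open).
Only numpy, scipy, OpenCV 4.12 (cv2) and the standard library are available. Lean on these libraries where they do the work, as an engineer would, in place of code of your own. Each camera call takes 0.05 s, during which the arm holds its last target.

## Task

Take the tall sample vial out of the rack and hold it up to the code reader so that the code on its underside can be read: underside facing the reader's window squarely and centred on it, 100 mm out from the glass along its line of sight, the vial in line with that line of sight and its cap pointing away. Touch neither the reader nor its window, and leave the other vials and everything else on the bench where they are. Finish holding the vial there, still in the gripper and motionless: do not put it down or let go.

Things in the scene. Friction and masses are not known exactly. Their poses are not given: they have to be found in the camera images.
- tall_vial: The tall amber glass sample vial, standing in one of the rack's holes: the only tall one, 95 mm in all; body 28 mm across, white band round it from 44 to 66 mm above its underside; on top a black screw cap 25 mm across and 16 mm high (its lowest 74 mm are the body, then a 5 mm neck, then the cap); about 60 g. A square code is printed on its underside. Origin at the centre of the underside, z along the vial's axis towards the cap. Its yaw does not matter.
- rack: Grey plastic vial rack, fixed to the bench, 165 x 115 x 40 mm (x, y, z); origin at the centre of its underside. Six round holes 31 mm across and 32 mm deep (hole floor 8 mm above the bench), centred at x = -52, 0, +52 mm and y = -27, +27 mm in its frame: five hold vials, one is empty. In the rack the tall vial's cap top stands 103 mm above the bench, the short ones' 65 mm.
- window: The reading window of the code reader: the round glass in a black disc 58 mm across, in the middle of the reader's sloping white face (78 x 78 mm). Origin at the centre of the glass, 98 mm above the bench; z points straight out of the window along its line of sight, 30 degrees off vertical, leaning towards the robot's side (the reader's -x); y is level. The reader's head reaches 47 mm behind the glass.
- reader: The code reader's stand, fixed to the bench: a grey foot 130 x 100 x 18 mm and two upright cheeks carrying the white head; origin at the centre of its underside, z up; its front is -x. The window lies straight above the origin.
- short_vial0: A short amber vial like the tall one but 57 mm tall in all (28 mm body with a white band 14 to 28 mm up, 25 mm black cap), standing in another hole of the rack; origin at the centre of its underside, z towards its cap. Not to be disturbed.
- short_vial1: A short amber vial like the tall one but 57 mm tall in all (28 mm body with a white band 14 to 28 mm up, 25 mm black cap), standing in another hole of the rack; origin at the centre of its underside, z towards its cap. Not to be disturbed.
- short_vial2: A short amber vial like the tall one but 57 mm tall in all (28 mm body with a white band 14 to 28 mm up, 25 mm black cap), standing in another hole of the rack; origin at the centre of its underside, z towards its cap. Not to be disturbed.
- short_vial3: A short amber vial like the tall one but 57 mm tall in all (28 mm body with a white band 14 to 28 mm up, 25 mm black cap), standing in another hole of the rack; origin at the centre of its underside, z towards its cap. Not to be disturbed.
- bench_vial: A short amber vial (57 mm tall, 28 mm across, white band, black cap) standing by itself on the bench; origin at the centre of its underside. Not to be disturbed.
- beaker: Small glass beaker, 54 mm across and 62 mm tall, on the bench; origin at the centre of its underside. Not to be disturbed.
- marker: Marker pen with black cap, 130 mm long, 14 mm thick, lying on the bench along its x; origin under its middle. Not to be disturbed.
- jar: Squat amber jar with black lid, 66 mm across and 85 mm tall, towards the back of the bench; origin at the centre of its underside. Not to be disturbed.
- weight: Steel calibration weight with a knob, 38 mm across and 58 mm tall, on the bench at the side; origin at the centre of its underside. Not to be disturbed.
Not all that is in view belongs to the job. Leave any yellow look-alike of the reader alone.

How it is judged:
By the outcome, as a careful person would: the job done as asked, in the order asked, and still so for the second after the job is handed in, while the arm keeps its last pose, push and grip.
It also fails if it takes over 35 s, if anything falls off the work surface, if the arm or the gripper's body presses on something with over 40 N, if the wrist force passes 120 N, or if a joint passes its speed limit or range.

## Working session

There is one attempt and no reset: what is moved stays moved. The work goes in short steps, Python scripts to look and compute and a tool call to move; the robot and the scene stay as the last step left them, time stands still between calls to the robot, and variables do not carry over. Pictures are saved under pics/ and viewed, and the job is handed in when it is done.

Besides the shell and the picture viewer there is one more tool, called after ">>>" as name([rows], argument=value, ...), one row to a line, values as JSON. move_arm: Moves the arm, as the interface text tells. Its arguments: {"type":"object","properties":{"motion":{"type":"array","items":{"type":"array"}},"force":{"type":"number"}},"required":["motion"]}

```bash
mkdir -p pics; python3 - <<'E'
from bench import r
import cv2
s=r.read_state();print(s)
for n in("scene","top"):
    im=r.read_camera(n);cv2.imwrite(f"pics/{n}0.png",im[:,:,::-1]);print(r.calibration(n))
E
```

```text
{'clock': 0.0, 'joints': array([ 6.55717833e+01,  2.01266757e+01,  9.46797315e+01,  2.82314137e-04,
        6.52650324e+01, -4.84788183e+00]), 'joint_vel': array([ 0.05493168, -0.03757754, -0.05353141, -0.00471013, -0.01596786,
       -0.02606444]), 'tau': array([ 3.48230446e-03, -5.06093109e+01, -2.91404289e+01,  1.31552471e-05,
        4.52737280e-03,  4.73980833e-05]), 'position': array([0.18415488, 0.51787946, 0.23071762]), 'eef_rot': array([[-9.42171811e-01,  3.35129838e-01, -5.19715221e-04],
       [ 3.35130223e-01,  9.42171136e-01, -1.13338623e-03],
       [ 1.09829137e-04, -1.24201683e-03, -9.99999223e-01]]), 'wrist_force': array([-0.76466663, -0.53108001, -0.55786485]), 'wrist_torque': array([-0.01647406,  0.00429175, -0.06903842]), 'gripper_width': 0.9984076977640063}
{'camera_matrix': array([[473.7643991 ,   0.        , 316.11486825],
       [  0.        , 473.7643991 , 241.72758805],
       [  0.        ,   0.        ,   1.        ]]), 'cam_to_world': array([[ 0.25024442, -0.58552379,  0.77106396,  1.32789069],
       [ 0.96805931,  0.16403435, -0.18961517, -0.24278621],
       [-0.01545679,  0.79388578,  0.60787043,  0.69148042],
       [ 0.        ,  0.        ,  0.        ,  1.        ]])}
{'camera_matrix': array([[610.66552837,   0.        , 320.63152267],
       [  0.        , 610.66552837, 247.55403531],
       [  0.        ,   0.        ,   1.        ]]), 'cam_to_world': array([[ 2.23257191e-02,  9.85074970e-01, -1.70671809e-01,
         2.36343251e-01],
       [-9.99750709e-01,  2.19490272e-02, -4.09391719e-03,
        -3.81647532e-02],
       [-2.86735164e-04,  1.70720662e-01,  9.85319427e-01,
         1.71321125e+00],
       [ 0.00000000e+00,  0.00000000e+00,  0.00000000e+00,
         1.00000000e+00]])}
```

View pics/scene0.png

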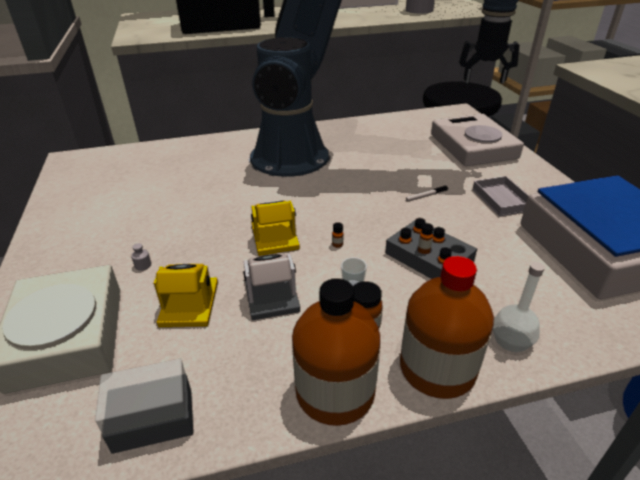

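View pics/top0.png

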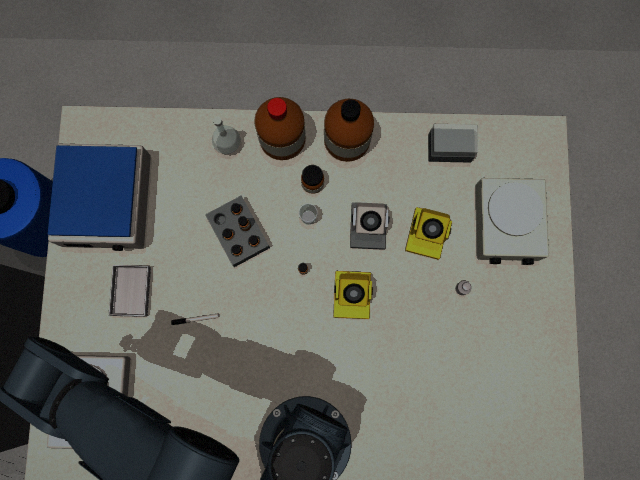

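The scene view shows the rack near (430,248) with a tall-looking vial at (426,238). The white reader is at (270,282), with yellow decoys at (274,225) and (187,293). In the top view the rack is at (238,230), the white reader at (370,222) and the bench vial at (303,268). Next I'll crop closer.

```bash
python3 - <<'E'
import cv2,numpy as np
t=cv2.imread("pics/top0.png");s=cv2.imread("pics/scene0.png")
a=cv2.resize(t[185:275,195:285],(400,400),interpolation=cv2.INTER_CUBIC)
b=cv2.resize(s[205:285,380:480],(400,320),interpolation=cv2.INTER_CUBIC)
c=cv2.resize(t[190:260,335:405],(400,400),interpolation=cv2.INTER_CUBIC)*1
d=cv2.resize(s[240:320,230:310],(400,400),interpolation=cv2.INTER_CUBIC)
b=cv2.copyMakeBorder(b,0,80,0,0,cv2.BORDER_CONSTANT)
o=np.vstack([np.hstack([a,b]),np.hstack([c,d])]);o=cv2.resize(o,(600,600))
cv2.imwrite("pics/crop0.png",np.clip(o*1.5,0,255).astype(np.uint8))
E
```

```text
(no output)
```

View pics/crop0.png

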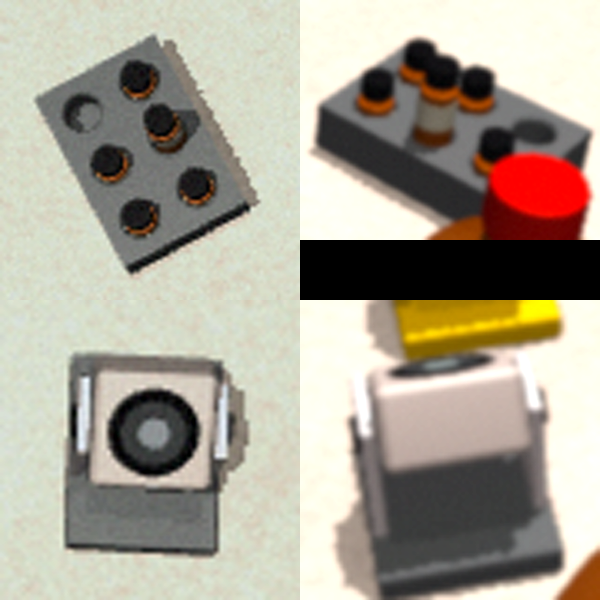

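Candidates for the tall vial (top view): rack caps at about (237,208), (243,222), (228,234), (254,241), (236,250), plus the bench vial at (303,268). Only the middle one, (243,222), shows a long body with a white band in both views, so it is the tall vial. The reader is the white-faced one at (370,222). The yellow ones at (432,230) and (354,293) are decoys.

```bash
cat > h.py <<'E'
import numpy as np,cv2
from bench import r
def ray(n,p):
    c=r.calibration(n);K=c["camera_matrix"];T=c["cam_to_world"]
    d=np.linalg.inv(K)@[p[0],p[1],1];return T[:3,3],T[:3,:3]@[d[0],-d[1],-d[2]]
def pl(n,p,z):
    o,d=ray(n,p);return o+d*(z-o[2])/d[2]
def proj(n,P):
    c=r.calibration(n);K=c["camera_matrix"];T=c["cam_to_world"]
    q=T[:3,:3].T@(np.array(P)-T[:3,3]);q=K@[q[0],-q[1],-q[2]];return q[:2]/q[2]
def tri(p1,p2,n1="top",n2="scene"):
    a,u=ray(n1,p1);b,v=ray(n2,p2);u=u/np.linalg.norm(u);v=v/np.linalg.norm(v)
    t=np.linalg.lstsq(np.c_[u,-v],b-a,rcond=None)[0];P,Q=a+u*t[0],b+v*t[1];return (P+Q)/2,np.linalg.norm(P-Q)
E
python3 - <<'E'
from h import *
t=cv2.imread("pics/top0.png")
hsv=cv2.cvtColor(t,cv2.COLOR_BGR2HSV)
for p in[(225,240),(262,215),(238,225),(370,240),(360,232),(357,212),(370,205),(370,221),(364,215),(353,215),(388,215),(330,200)]:print(p,t[p[1],p[0]],hsv[p[1],p[0]])
def comps(m,x0,y0,x1,y1,amin=15):
    k=np.zeros_like(m);k[y0:y1,x0:x1]=m[y0:y1,x0:x1]
    cs=cv2.findContours(k,cv2.RETR_EXTERNAL,cv2.CHAIN_APPROX_NONE)[0]
    return [c for c in cs if cv2.contourArea(c)>amin]
g=t.max(2)
dark=(g<40).astype(np.uint8)
print("dark")
for c in comps(dark,200,190,280,270,8)+comps(dark,345,200,395,240,8):
    (x,y),rr=cv2.minEnclosingCircle(c);print(round(x,1),round(y,1),round(rr,1),cv2.contourArea(c))
rk=(g<125).astype(np.uint8)
for c in comps(rk,195,185,285,275,500):
    b=cv2.minAreaRect(c);print("rack",b)
    bp=cv2.boxPoints(b);print(np.round([pl("top",q,.04) for q in bp],4).tolist())
E
```

```text
(225, 240) [69 71 70] [45  7 71]
(262, 215) [131 145 143] [ 34  25 145]
(238, 225) [75 76 73] [80 10 76]
(370, 240) [71 72 71] [60  4 72]
(360, 232) [109 116 125] [ 13  33 125]
(357, 212) [ 97 101 110] [  9  30 110]
(370, 205) [69 75 80] [16 35 80]
(370, 221) [98 98 95] [90  8 98]
(364, 215) [8 5 8] [150  96   8]
(353, 215) [134 130 131] [128   8 134]
(388, 215) [ 88  96 100] [ 20  31 100]
(330, 200) [138 151 144] [ 46  22 151]
dark
251.0 256.0 20.1 51.0
236.8 249.6 5.8 63.0
253.9 240.8 5.8 58.0
227.5 233.5 5.7 60.0
244.2 223.1 7.4 74.0
218.8 218.2 5.3 29.5
236.4 208.7 5.9 60.0
370.5 220.5 10.1 295.0
rack ((238.8004608154297, 229.91513061523438), (60.887969970703125, 45.91995620727539), 61.69924545288086)
[[0.6145, 0.2979, 0.04], [0.68, 0.1871, 0.04], [0.5281, 0.1001, 0.04], [0.4645, 0.2097, 0.04]]
```

```bash
python3 - <<'E'
from h import *
s=cv2.imread("pics/scene0.png");g=s.max(2)
k=np.zeros(g.shape,np.uint8);k[212:270,385:485]=(g[212:270,385:485]<32)
for c in cv2.findContours(k,cv2.RETR_EXTERNAL,cv2.CHAIN_APPROX_NONE)[0]:
    if cv2.contourArea(c)>8:
        x,y,w,h=cv2.boundingRect(c);print("scene",x,y,w,h,cv2.contourArea(c))
caps=[(236.8,249.6),(253.9,240.8),(227.5,233.5),(236.4,208.7)]
hol=np.array([[-52,-27],[0,-27],[52,-27],[-52,27],[0,27],[52,27]])/1000
W=np.array([pl("top",p,.057)[:2] for p in caps]+[pl("top",(218.8,218.2),.038)[:2]])
print("caps",W.round(4))
tall=pl("top",(243,221.5),.1);print("tall cap",tall)
import itertools
best=[]
for pm in itertools.permutations(range(6),5):
    H=hol[list(pm)];mh=H.mean(0);mw=W.mean(0)
    U,_,V=np.linalg.svd((H-mh).T@(W-mw));D=np.diag([1,np.linalg.det(V.T@U.T)]);R=V.T@D@U.T
    tt=mw-R@mh;e=np.abs(W-(H@R.T+tt)).max();best.append((e,pm,np.degrees(np.arctan2(R[1,0],R[0,0])),tt,R))
best.sort(key=lambda b:b[0])
for e,pm,a,tt,R in best[:2]:
    m=(set(range(6))-set(pm)).pop();H=hol[list(pm)]
    print(e,pm,a,tt,"tall hole",R@hol[m]+tt);print((W-(H@R.T+tt)).round(4).tolist())
b=best[0];m=(set(range(6))-set(b[1])).pop();P=b[4]@hol[m]+b[3]
for z in(.087,.095,.103):print("proj",z,proj("top",[*P,z]),proj("scene",[*P,z]))
E
```

```text
scene 440 247 24 12 100.0
scene 387 243 52 27 414.0
scene 401 228 10 11 69.0
scene 415 219 29 19 211.0
caps [[0.5124 0.1992]
 [0.538  0.1531]
 [0.5569 0.2269]
 [0.6277 0.2056]
 [0.6038 0.2565]]
tall cap [0.58251069 0.17977528 0.1       ]
0.003335372950563631 (2, 5, 1, 3, 0) -149.6560616780379 [0.57048718 0.20359266] tall hole [0.58412729 0.18029143]
[[0.0004, -0.0015], [-0.0012, -0.0009], [0.0001, 0.0], [-0.0013, -0.001], [0.002, 0.0033]]
0.003335372950563631 (3, 0, 4, 2, 5) 30.34393832196212 [0.57048718 0.20359266] tall hole [0.58412729 0.18029143]
[[0.0004, -0.0015], [-0.0012, -0.0009], [0.0001, 0.0], [-0.0013, -0.001], [0.002, 0.0033]]
proj 0.087 [243.43617238 221.93118205] [424.11513618 230.12793306]
proj 0.095 [243.06758888 221.30508944] [424.5742734  227.11175116]
proj 0.103 [242.69547692 220.67300323] [425.03782569 224.06656562]
```

```bash
python3 - <<'E'
from h import *
s=cv2.imread("pics/scene0.png");t=cv2.imread("pics/top0.png")
P=[.583,.180]
a=cv2.resize(s[215:265,395:445],(500,500),interpolation=cv2.INTER_NEAREST)
b=cv2.resize(t[200:240,222:262],(400,400),interpolation=cv2.INTER_NEAREST);b=cv2.copyMakeBorder(b,0,100,0,0,cv2.BORDER_CONSTANT)
c=np.clip(np.hstack([a,b])*1.6,0,255).astype(np.uint8)
c=cv2.resize(c,(792,440))
cv2.imwrite("pics/crop1.png",c)
# rows of scene profile across tall vial
for y in(226,229,232,238,241,244): print(y,[int(v) for v in s[y,414:440].max(1)])
for y in (217,220,223): print('top',y,[int(v) for v in t[y,232:256].max(1)])
E
```

```text
226 [73, 40, 16, 6, 5, 5, 5, 9, 10, 13, 15, 14, 13, 13, 15, 14, 16, 24, 64, 124, 166, 173, 164, 146, 135, 141]
229 [89, 104, 104, 97, 91, 88, 76, 51, 20, 7, 7, 8, 10, 11, 12, 11, 11, 10, 20, 31, 32, 23, 16, 15, 15, 16]
232 [58, 55, 58, 62, 69, 75, 81, 67, 33, 9, 5, 6, 4, 4, 6, 6, 8, 14, 27, 30, 14, 6, 11, 11, 13, 12]
238 [84, 83, 84, 83, 76, 68, 59, 56, 56, 61, 68, 73, 79, 83, 83, 79, 74, 75, 88, 102, 107, 98, 85, 68, 58, 56]
241 [84, 84, 84, 81, 72, 64, 64, 67, 71, 73, 74, 76, 73, 72, 74, 76, 76, 72, 64, 54, 55, 62, 74, 81, 82, 84]
244 [83, 83, 82, 76, 68, 62, 64, 70, 73, 75, 77, 78, 76, 77, 78, 74, 74, 75, 80, 82, 81, 81, 80, 79, 80, 80]
top 217 [77, 77, 76, 79, 77, 76, 76, 49, 25, 14, 17, 19, 17, 34, 73, 80, 75, 79, 77, 78, 77, 86, 90, 89]
top 220 [78, 75, 75, 79, 80, 76, 31, 18, 18, 20, 18, 18, 21, 16, 19, 43, 25, 41, 41, 43, 43, 39, 42, 84]
top 223 [77, 78, 79, 76, 76, 80, 62, 25, 15, 18, 18, 18, 19, 18, 5, 68, 59, 35, 31, 39, 45, 43, 73, 82]
```

View pics/crop1.png

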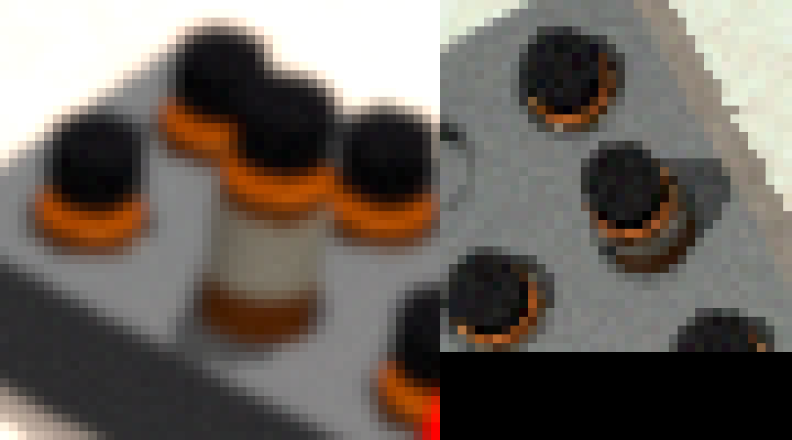

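```bash
python3 - <<'E'
from h import *
print("tall",tri((243.4,221.3),(427.7,229.1)))
# short: scene left = ?
for a in [(236.8,249.6),(253.9,240.8),(227.5,233.5),(236.4,208.7)]:
    for b in [(405.9,233.2),(420.2,223.2),(439.1,232.6)]:
        P,e=tri(a,b)
        if e<.012 and .03<P[2]<.08: print(a,b,P.round(4),round(e,4))
    print(a,'pred',proj("scene",pl("top",a,.057)))
E
```

```text
tall (array([0.58655158, 0.18323497, 0.09041787]), np.float64(0.0068940862280923955))
(236.8, 249.6) (420.2, 223.2) [0.5144 0.2031 0.0531] 0.0072
(236.8, 249.6) pred [416.86262558 221.75854522]
(253.9, 240.8) (405.9, 233.2) [0.5402 0.1569 0.0519] 0.0068
(253.9, 240.8) pred [402.658288   231.22063894]
(227.5, 233.5) (439.1, 232.6) [0.5589 0.2302 0.0523] 0.0053
(227.5, 233.5) pred [436.44664295 230.74937553]
(236.4, 208.7) pred [442.04516261 251.19778222]
```

```bash
python3 - <<'E'
from h import *
s=cv2.imread("pics/scene0.png");t=cv2.imread("pics/top0.png")
a=cv2.resize(s[245:320,235:310],(600,600),interpolation=cv2.INTER_CUBIC)[:, :400]
a=cv2.resize(s[248:318,238:308],(400,400),interpolation=cv2.INTER_CUBIC)
b=cv2.resize(t[195:255,340:400],(400,400),interpolation=cv2.INTER_CUBIC)
cv2.imwrite("pics/crop2.png",np.clip(np.hstack([a,b])*1.6,0,255).astype(np.uint8))
E
```

```text
(no output)
```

View pics/crop2.png

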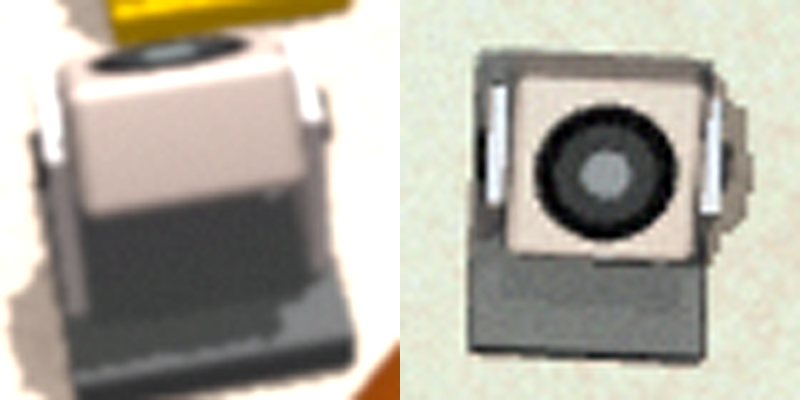

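```bash
python3 - <<'E'
from h import *
f=lambda x,y:((x-400+.5)/6.667-.5+340,(y+.5)/6.667-.5+195)
c=lambda a,z:pl("top",f(*a),z)
w=c((606,173),.098);print("win top",w)
def yaw(a,b,z,off):
    A,B=c(a,z),c(b,z);d=B-A;print(np.degrees(np.arctan2(d[1],d[0]))-off,np.linalg.norm(d))
yaw((470,352),(702,360),.018,-90)
yaw((508,253),(695,259),.0785,-90)
yaw((518,78),(697,84),.1175,-90)
A=(c((508,253),.0785)+c((695,259),.0785))/2;B=(c((518,78),.1175)+c((697,84),.1175))/2
print("axis yaw",np.degrees(np.arctan2(*(B-A)[[1,0]])),(A+B)/2)
sc=((160+.5)/5.714-.5+238,(54+.5)/5.714-.5+248);sc=(((165.5)/5.714-.5+238),sc[1])
print(sc,proj("scene",w),tri(f(606,173),sc))
E
```

```text
win top [ 0.59331548 -0.16459048  0.098     ]
-0.7286158717061539 0.09803873249184256
-0.5976995325709566 0.07652258089661501
-0.696917421892806 0.07204189014987428
axis yaw 1.08916832780934 [ 0.59486738 -0.16395364  0.098     ]
(266.4639481974099, 257.03797689884493) [266.34802349 255.91934396] (array([ 0.59385944, -0.16471304,  0.0955791 ]), np.float64(0.00013490245975506814))
```

>>> move_arm([
  [85,[0,0,-41],0],
  [85,[0,0,-41],0],
  [85,[0,0,-41],0],
  [85,[0,0,-41],0],
  [85,[0,0,-41],0],
  [85,[0,0,-41],0],
  [85,[0,0,-41],0],
  [85,[0,0,-41],0],
  [85,[0,0,-41],0],
  [85,[0,0,-41],0],
  [85,[0,0,-41],0],
  [85,[0,0,-41],0],
])

```text
clock: 1.1
position: [0.1842, 0.518, 0.7032]
eef_rot: [[-0.942, 0.335, -0.008], [0.335, 0.942, -0.019], [0.002, -0.02, -1.0]]
wrist_force: [-0.3, 0.7, 1.4]
gripper_width: 0.996
```

```bash
cat > st.py <<'E'
from h import *
s=r.read_state();np.set_printoptions(precision=4,suppress=True)
R=s["eef_rot"]
print(s["clock"],s["position"],s["joints"].round(2),"F",s["wrist_force"].round(1),"g",s["gripper_width"]);print(R.tolist())
z=R[:,2];print("tilt",np.degrees(np.arccos(-z[2])),"az",np.degrees(np.arctan2(z[1],z[0])))
E
python3 st.py
```

```text
1.1 [0.1842 0.518  0.7032] [ 65.57  24.69  22.67   0.   133.8   -4.85] F [-0.3  0.7  1.4] g 0.9962740291215442
[[-0.9421638635458464, 0.33504701681819904, -0.008411346478955764], [0.3351481614248099, 0.941983595068062, -0.018509903193123102], [0.0017216625491602699, -0.02025840921382151, -0.9997932950036181]]
tilt 1.1649857109656327 az -114.43819298680646
```

>>> move_arm([
  [85,[0,0,-30],0],
  [85,[0,0,-30],0],
  [85,[0,0,-30],0],
  [85,[0,0,-30],0],
])

```text
clock: 1.43
position: [0.1771, 0.4958, 0.7531]
eef_rot: [[-0.942, 0.335, -0.01], [0.335, 0.942, -0.016], [0.004, -0.019, -1.0]]
wrist_force: [-0.1, 0.8, -0.8]
gripper_width: 0.995
```

```bash
python3 st.py
```

```text
1.4333 [0.1771 0.4958 0.7531] [ 65.22  31.91   0.96   0.2  148.21  -5.02] F [-0.1  0.8 -0.8] g 0.9949643682959931
[[-0.9421458987410635, 0.3350647411047756, -0.009629369334663632], [0.3351840649133946, 0.9420096332632968, -0.016416256189593605], [0.0035704500454274454, -0.018694119597853106, -0.9998188744862414]]
tilt 1.09052091875478 az -120.39483027644603
```

Only turns about the tool's z are possible, and orientation holds even at the reach limit. So the vial has to be tilted 30° in the grip, by pivoting it about the jaw axis against the rim of its own fixed hole. I'll align the jaws with the reader's level axis (y) and go above the vial.

>>> move_arm([
  [50,[0,0,40],-0.115],
  [50,[0,0,40],-0.115],
  [50,[0,0,40],-0.115],
  [50,[0,0,40],0],
  [50,[0,0,0],0],
])

```text
clock: 1.85
position: [0.1778, 0.4975, 0.6679]
eef_rot: [[-0.987, 0.158, -0.005], [0.158, 0.987, -0.005], [0.004, -0.006, -1.0]]
wrist_force: [1.0, 1.1, -2.7]
gripper_width: 0.583
```

```bash
python3 st.py
```

```text
1.85 [0.1778 0.4975 0.6679] [ 65.22  16.74  39.8    0.14 123.85 -15.58] F [ 1.   1.1 -2.7] g 0.5832991416736041
[[-0.9873532659083435, 0.1584655675976321, -0.0047108583175526275], [0.15848976669205822, 0.9873463751779697, -0.005303704066072008], [0.003810794408612598, -0.005983252366715741, -0.9999748389520066]]
tilt 0.4064460468673892 az -131.61213720092212
```

>>> move_arm([
  [50,[-20,-22,28],-0.1],
  [50,[-23,-21,26],-0.07],
  [50,[-25,-20,26],0],
  [50,[-25,-20,26],0],
  [50,[-25,-20,26],0],
  [50,[-25,-20,26],0],
  [50,[-25,-20,26],0],
  [50,[-25,-20,26],0],
  [50,[-25,-20,26],0],
  [50,[-25,-20,26],0],
  [50,[-25,-20,26],0],
  [50,[-25,-20,26],0],
  [50,[-25,-20,26],0],
  [50,[-25,-20,26],0],
  [50,[-25,-20,26],0],
  [50,[0,0,0],0],
])

```text
clock: 3.18
position: [0.5902, 0.2076, 0.332]
eef_rot: [[-0.997, -0.014, 0.079], [-0.009, 0.998, 0.06], [-0.08, 0.059, -0.995]]
wrist_force: [-0.9, -0.7, -1.0]
gripper_width: 0.588
```

```bash
python3 st.py
```

```text
3.1833 [0.5902 0.2076 0.332 ] [ 14.17  21.07  79.16   2.3   74.54 -77.02] F [-0.9 -0.7 -1. ] g 0.58775748220006
[[-0.9967628543972066, -0.01423423356115678, 0.07912773653315085], [-0.009497742781728824, 0.9981582347606596, 0.05991603509525927], [-0.0798348606561408, 0.05897054327722157, -0.9950622443091709]]
tilt 5.696148391551333 az 37.13324153146717
```

>>> move_arm([
  [50,[0,-10,20],0],
  [50,[0,-10,20],0],
  [50,[0,-6,20],0],
  [50,[0,0,20],0],
  [50,[0,0,0],0],
])

```text
clock: 3.6
position: [0.6151, 0.1878, 0.2661]
eef_rot: [[-0.994, -0.011, 0.109], [-0.004, 0.998, 0.067], [-0.109, 0.066, -0.992]]
wrist_force: [-0.3, 0.2, -0.1]
gripper_width: 0.585
```

```bash
python3 st.py
```

```text
3.6 [0.6151 0.1878 0.2661] [ 11.81  24.78  82.98   2.72  65.36 -79.6 ] F [-0.3  0.2 -0.1] g 0.5849334768209806
[[-0.9940097678918619, -0.010940312187858379, 0.10874231423323297], [-0.003669888928801227, 0.9977572445950159, 0.06683571480437682], [-0.10922963540549445, 0.0660362811444885, -0.9918205968428913]]
tilt 7.333223221522198 az 31.575912031333147
```

>>> move_arm([
  [50,[0,0,0],0],
  [50,[0,0,0],0],
])

```text
clock: 3.77
position: [0.6191, 0.189, 0.2719]
eef_rot: [[-0.993, -0.011, 0.116], [-0.003, 0.998, 0.069], [-0.117, 0.068, -0.991]]
wrist_force: [1.1, -1.1, -1.2]
gripper_width: 0.584
```

```bash
python3 st.py
```

```text
3.7667 [0.6191 0.189  0.2719] [ 11.84  24.75  82.24   2.72  65.68 -79.55] F [ 1.1 -1.1 -1.2] g 0.5841902670025687
[[-0.9931508999457387, -0.011287022287987428, 0.11629227431278448], [-0.003307312959702238, 0.9976399024239687, 0.06858342928492939], [-0.11679191589299326, 0.06772907956974462, -0.990844296629233]]
tilt 7.7591723858382196 az 30.530000522426878
```

>>> move_arm([
  [50,[0,0,-40],0],
  [50,[0,0,-40],0],
])

```text
clock: 3.93
position: [0.6095, 0.1842, 0.3493]
eef_rot: [[-0.994, -0.012, 0.109], [-0.004, 0.998, 0.067], [-0.11, 0.067, -0.992]]
wrist_force: [1.1, -0.0, 1.5]
gripper_width: 0.588
```

```bash
python3 st.py
```

```text
3.9333 [0.6095 0.1842 0.3493] [ 11.57  20.96  77.1    2.62  75.01 -79.4 ] F [ 1.1 -0.   1.5] g 0.5881622511092613
[[-0.9939271420652984, -0.011514089165700653, 0.10943610929027185], [-0.004133251683807835, 0.9977152273196201, 0.06743323664986801], [-0.10996250495703681, 0.06657139720062287, -0.9917038351132512]]
tilt 7.385451044788028 az 31.640884576753027
```

>>> move_arm([
  [50,[40,0,0],0],
  [50,[40,0,0],0],
])

```text
clock: 4.1
position: [0.5374, 0.185, 0.355]
eef_rot: [[-0.991, -0.012, 0.134], [-0.002, 0.997, 0.072], [-0.134, 0.072, -0.988]]
wrist_force: [-0.4, 0.7, -0.4]
gripper_width: 0.587
```

```bash
python3 st.py
```

```text
4.1 [0.5374 0.185  0.355 ] [ 13.23  12.22  88.06   2.42  71.3  -77.78] F [-0.4  0.7 -0.4] g 0.5865092957538892
[[-0.9909735395636453, -0.01166692309691569, 0.13354896776145692], [-0.0019741700679914943, 0.9973677849781992, 0.07248175039430968], [-0.1340430771701495, 0.07156384836725187, -0.9883881166169624]]
tilt 8.739973355084466 az 28.490250020372955
```

>>> move_arm([
  [50,[-35,19,0],0],
  [50,[-35,19,0],0],
  [50,[-35,19,0],0],
])

```text
clock: 4.35
position: [0.6187, 0.239, 0.374]
eef_rot: [[-0.993, -0.012, 0.117], [-0.004, 0.998, 0.069], [-0.118, 0.068, -0.991]]
wrist_force: [0.2, 0.3, 0.5]
gripper_width: 0.588
```

```bash
python3 st.py
```

```text
4.35 [0.6187 0.239  0.374 ] [ 16.34  23.2   70.66   1.92  78.56 -74.35] F [0.2 0.3 0.5] g 0.5877516895614661
[[-0.9930265744776833, -0.01156728600887187, 0.11732186614398528], [-0.0035111427721246638, 0.9976351393245831, 0.06864255721673992], [-0.11783842436808122, 0.067751949634004, -0.9907188193747203]]
tilt 7.812242445839767 az 30.331005232153103
```

>>> move_arm([
  [50,[0,-40,0],0],
  [50,[0,-40,0],0],
  [50,[0,-40,0],0],
])

```text
clock: 4.6
position: [0.6283, 0.1281, 0.3713]
eef_rot: [[-0.992, -0.025, 0.127], [-0.016, 0.997, 0.074], [-0.128, 0.072, -0.989]]
wrist_force: [1.7, -0.7, -0.0]
gripper_width: 0.587
```

```bash
python3 st.py
```

```text
4.6 [0.6283 0.1281 0.3713] [  5.92  20.51  74.9    3.58  76.91 -85.83] F [ 1.7 -0.7 -0. ] g 0.586798036888709
[[-0.9916130962615644, -0.02507939105056385, 0.1267852178571562], [-0.01571510920857537, 0.9971100667264127, 0.07432731782737223], [-0.12828290090700398, 0.07171149822295969, -0.9891415259493972]]
tilt 8.45114970811422 az 30.380790415136474
```

>>> move_arm([
  [50,[10,0,0],0],
  [50,[10,0,0],0],
  [50,[10,0,0],0],
  [50,[10,0,0],0],
  [50,[10,0,0],0],
  [50,[10,0,0],0],
])

```text
clock: 5.1
position: [0.5724, 0.1209, 0.3785]
eef_rot: [[-0.989, -0.02, 0.148], [-0.009, 0.997, 0.074], [-0.149, 0.072, -0.986]]
wrist_force: [0.6, 0.0, 0.3]
gripper_width: 0.587
```

```bash
python3 st.py
```

```text
5.1 [0.5724 0.1209 0.3785] [  5.84  13.17  83.79   3.5   74.15 -85.68] F [0.6 0.  0.3] g 0.5868978444586321
[[-0.9887818533986379, -0.019761291174577436, 0.14805383399516608], [-0.008834673340729814, 0.9972117631030726, 0.0740989073861699], [-0.1491053149170653, 0.07195964771992115, -0.9861994799042979]]
tilt 9.529850400334787 az 26.587334656075466
```

>>> move_arm([
  [50,[-10,0,0],0],
  [50,[-10,0,0],0],
  [50,[-10,0,0],0],
  [50,[-10,0,0],0],
  [50,[-10,0,0],0],
  [50,[-10,0,0],0],
])

```text
clock: 5.6
position: [0.6318, 0.1239, 0.4028]
eef_rot: [[-0.986, -0.024, 0.165], [-0.011, 0.997, 0.077], [-0.167, 0.074, -0.983]]
wrist_force: [-0.4, -0.9, 0.4]
gripper_width: 0.589
```

```bash
python3 st.py
```

```text
5.6 [0.6318 0.1239 0.4028] [  5.52  19.06  72.94   3.54  78.1  -85.94] F [-0.4 -0.9  0.4] g 0.5893156700823107
[[-0.9859468312439168, -0.0240800373011681, 0.16531484435359609], [-0.011480713473083147, 0.9969842077175664, 0.0767507835785761], [-0.16666445085328876, 0.07377425950391378, -0.9832498764080374]]
tilt 10.50158170330824 az 24.904045439950522
```

>>> move_arm([
  [50,[16,-38,0],0],
  [50,[16,-38,0],0],
  [50,[16,-38,0],0],
  [50,[16,-38,0],0],
  [50,[16,-38,0],0],
  [50,[16,-38,0],0],
  [50,[16,-38,0],0],
  [50,[16,-38,0],0],
  [50,[16,-38,0],0],
  [50,[16,-38,0],0],
  [50,[16,-38,0],0],
  [50,[16,-38,0],0],
])

```text
clock: 6.6
position: [0.4587, -0.3375, 0.3579]
eef_rot: [[-0.979, -0.043, 0.198], [-0.03, 0.997, 0.069], [-0.201, 0.061, -0.978]]
wrist_force: [0.5, -0.1, -0.2]
gripper_width: 0.59
```

```bash
python3 st.py
```

```text
6.6 [ 0.4587 -0.3375  0.3579] [ -46.15   13.49   86.44   11.35   75.22 -140.7 ] F [ 0.5 -0.1 -0.2] g 0.5898990333935384
[[-0.9792363246304113, -0.042984763330035, 0.19811241921137787], [-0.0299064808630971, 0.9971999234749631, 0.06854133806625802], [-0.20050392247212778, 0.06119332269936607, -0.9777799109872845]]
tilt 12.100909011144298 az 19.084184252596195
```

>>> move_arm([
  [50,[0,0,0],0],
  [50,[0,0,0],0],
  [50,[0,0,0],0],
  [50,[0,0,0],0],
])

```text
clock: 6.93
position: [0.4568, -0.3438, 0.3621]
eef_rot: [[-0.979, -0.037, 0.202], [-0.025, 0.998, 0.062], [-0.204, 0.056, -0.977]]
wrist_force: [0.0, 0.6, 0.5]
gripper_width: 0.583
```

```bash
python3 st.py
```

```text
6.9333 [ 0.4568 -0.3438  0.3621] [ -46.71   13.46   85.93   11.3    75.42 -140.85] F [0.  0.6 0.5] g 0.5829527444381862
[[-0.978671863170403, -0.036893099167948855, 0.20208979061881313], [-0.024796948839469313, 0.9977640760743607, 0.062064158930333624], [-0.20392767239103327, 0.055729235857499865, -0.9773984636287876]]
tilt 12.204725014228423 az 17.072339857601737
```

>>> move_arm([
  [50,[27,29,0],0],
  [50,[27,29,0],0],
  [50,[27,29,0],0],
  [50,[27,29,0],0],
  [50,[27,29,0],0],
])

```text
clock: 7.35
position: [0.3202, -0.1966, 0.3419]
eef_rot: [[-0.978, -0.045, 0.204], [-0.033, 0.998, 0.062], [-0.207, 0.054, -0.977]]
wrist_force: [-0.5, 0.5, 1.1]
gripper_width: 0.587
```

```bash
python3 st.py
```

```text
7.35 [ 0.3202 -0.1966  0.3419] [ -46.53   -9.41  112.49   11.61   71.67 -141.97] F [-0.5  0.5  1.1] g 0.587368070282288
[[-0.9778125363824424, -0.045429168799200406, 0.2044965386395291], [-0.03339074150918935, 0.9975211282021971, 0.061940755336712575], [-0.20680353496688877, 0.053738156019998734, -0.9769055780948172]]
tilt 12.337596271474506 az 16.85124079155135
```

```bash
cat > go.py <<'E'
import sys
from h import *
np.set_printoptions(precision=4,suppress=True)
s=r.read_state();R=s["eef_rot"];p=s["position"];G=p-.019*R[:,2]
T=np.array(list(map(float,sys.argv[1:4])))
d=R.T@(T-G)*1000
z=R[:,2];print("t",round(s["clock"],2),"G",G,"TCP",p,"tilt",np.degrees(np.arccos(-z[2])).round(2),"az",np.degrees(np.arctan2(z[1],z[0])).round(1),"F",s["wrist_force"].round(1),"j6",s["joints"][5].round(1),"w",(s["gripper_width"]*85.4).round(1))
print("tool shift for G->T",d.round(1),"rows@40",(np.linalg.norm(d)/40).round(1),"jaw horiz turn",np.arctan2(-R[2,1],-R[2,0]).round(3),"y az",np.degrees(np.arctan2(R[1,1],R[0,1])).round(1))
E
python3 go.py .585 .182 .20
```

```text
Traceback (most recent call last):
  File "go.py", line 7, in <module>
    z=R[:,2];print("t",round(s["clock"],2),"G",G,"TCP",p,"tilt",np.degrees(np.arccos(-z[2])).round(2),"az",np.degrees(np.arctan2(z[1],z[0])).round(1),"F",s["wrist_force"].round(1),"j6",s["joints"][5].round(1),"w",(s["gripper_width"]*85.4).round(1))
                                                                                                                                                                                                                     ^^^^^^^^^^^^^^^^^^^^^^^^^^^^^^^
AttributeError: 'float' object has no attribute 'round'
```

```bash
sed -i 's/(s\["gripper_width"\]\*85.4).round(1)/round(float(s["gripper_width"])*85.4,1)/; s/np.arctan2(-R\[2,1\],-R\[2,0\])/np.arctan(R[2,1]\/R[2,0])/' go.py; python3 go.py .585 .182 .20
```

```text
t 7.35 G [ 0.3163 -0.1977  0.3604] TCP [ 0.3202 -0.1966  0.3419] tilt 12.34 az 16.9 F [-0.5  0.5  1.1] j6 -142.0 w 50.2
tool shift for G->T [-242.2  358.   235.2] rows@40 12.3 jaw horiz turn -0.254 y az 92.6
```

>>> move_arm([
  [42,[-20,30,18],0],
  [42,[-20,30,18],0],
  [42,[-20,30,18],0],
  [42,[-20,30,18],-0.06],
  [42,[-20,30,18],-0.06],
  [42,[-20,30,18],-0.06],
  [42,[-20,30,18],-0.06],
  [42,[-20,30,18],-0.06],
  [42,[-20,30,18],0],
])

```text
clock: 8.1
position: [0.4867, 0.118, 0.2395]
eef_rot: [[-0.908, -0.349, 0.231], [-0.345, 0.937, 0.056], [-0.236, -0.029, -0.971]]
wrist_force: [0.6, -0.9, 0.2]
gripper_width: 0.49
```

```bash
python3 go.py .585 .182 .20
```

```text
t 8.1 G [0.4823 0.117  0.258 ] TCP [0.4867 0.118  0.2395] tilt 13.73 az 13.6 F [ 0.6 -0.9  0.2] j6 -104.2 w 41.8
tool shift for G->T [-102.1   26.8   83.6] rows@40 3.4 jaw horiz turn 0.122 y az 110.4
```

>>> move_arm([
  [44,[-34,9,28],0.07],
  [44,[-34,9,28],0.05],
  [44,[-25,7,22],0],
  [44,[-8,2,8],0],
  [44,[0,0,0],0],
])

```text
clock: 8.52
position: [0.5867, 0.1919, 0.1818]
eef_rot: [[-0.939, -0.251, 0.234], [-0.242, 0.968, 0.063], [-0.242, 0.003, -0.97]]
wrist_force: [0.1, 0.1, 1.0]
gripper_width: 0.516
```

```bash
python3 go.py .585 .182 .16; python3 - <<'E'
from h import *
for n in("scene","top"):
    cv2.imwrite(f"pics/{n}1.png",r.read_camera(n)[:,:,::-1])
s=cv2.imread("pics/scene1.png");t=cv2.imread("pics/top1.png")
a=cv2.resize(s[165:265,375:475],(400,400),interpolation=cv2.INTER_CUBIC)
b=cv2.resize(t[180:260,200:280],(400,400),interpolation=cv2.INTER_CUBIC)
cv2.imwrite("pics/crop3.png",np.clip(np.hstack([a,b])*1.6,0,255).astype(np.uint8))
E
python3 st.py
```

```text
t 8.52 G [0.5823 0.1907 0.2003] TCP [0.5867 0.1919 0.1818] tilt 14.01 az 15.2 F [0.1 0.1 1. ] j6 -91.2 w 44.1
tool shift for G->T [ 9.3 -9.3 39.2] rows@40 1.0 jaw horiz turn -0.012 y az 104.5
8.6167 [0.5856 0.1906 0.1831] [ 13.53  23.97  97.59   0.53  44.4  -91.24] F [ 0.3 -0.6 -0.5] g 0.5173843530939318
[[-0.939538351946439, -0.24979459610147356, 0.2342441994591783], [-0.24172933160197937, 0.9682954067998129, 0.06301535855365244], [-0.24255847844392064, 0.00258165235590462, -0.9701333514553984]]
tilt 14.03840455985668 az 15.05699582276171
```

View pics/crop3.png

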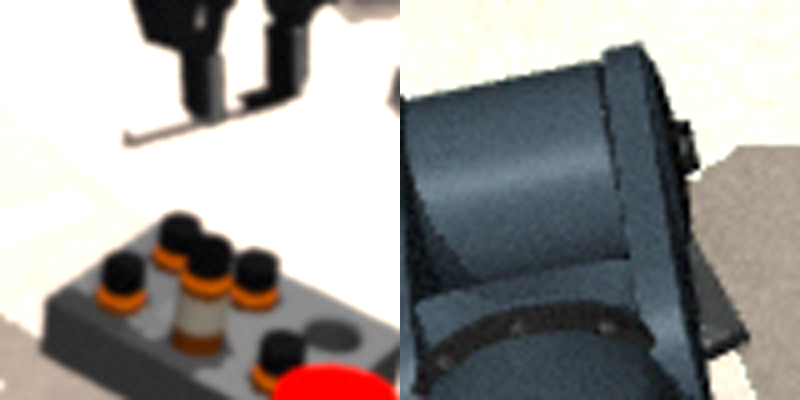

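```bash
python3 - <<'E'
from h import *
s=r.read_state();p=s["position"];R=s["eef_rot"]
im=cv2.imread("pics/scene1.png");a=im[165:215,400:460]
a=np.clip(cv2.resize(a,(720,600),interpolation=cv2.INTER_CUBIC)*1.6,0,255).astype(np.uint8)
for k in(-1,1):
  for off in(.0,.007):
    for e in(.022,.0365):
      for x in(-.011,.011):
        q=proj("scene",p-off*R[:,2]+k*e*R[:,1]+x*R[:,0]);print(k,off,e,x,q.round(1))
        cv2.circle(a,(int((q[0]-400+.5)*12),int((q[1]-165+.5)*12)),4,(0,0,255) if off==0 else (0,200,0),-1)
cv2.imwrite("pics/crop4.png",a)
E
```

```text
-1 0.0 0.022 -0.011 [430.  195.7]
-1 0.0 0.022 0.011 [422.8 193.2]
-1 0.0 0.0365 -0.011 [424.3 197.7]
-1 0.0 0.0365 0.011 [417.2 195.1]
-1 0.007 0.022 -0.011 [429.9 192.4]
-1 0.007 0.022 0.011 [422.7 189.9]
-1 0.007 0.0365 -0.011 [424.1 194.4]
-1 0.007 0.0365 0.011 [417.  191.8]
1 0.0 0.022 -0.011 [447.  189.9]
1 0.0 0.022 0.011 [439.6 187.4]
1 0.0 0.0365 -0.011 [452.5 188. ]
1 0.0 0.0365 0.011 [445.  185.6]
1 0.007 0.022 -0.011 [446.9 186.6]
1 0.007 0.022 0.011 [439.6 184.2]
1 0.007 0.0365 -0.011 [452.4 184.7]
1 0.007 0.0365 0.011 [445.  182.4]
```

View pics/crop4.png

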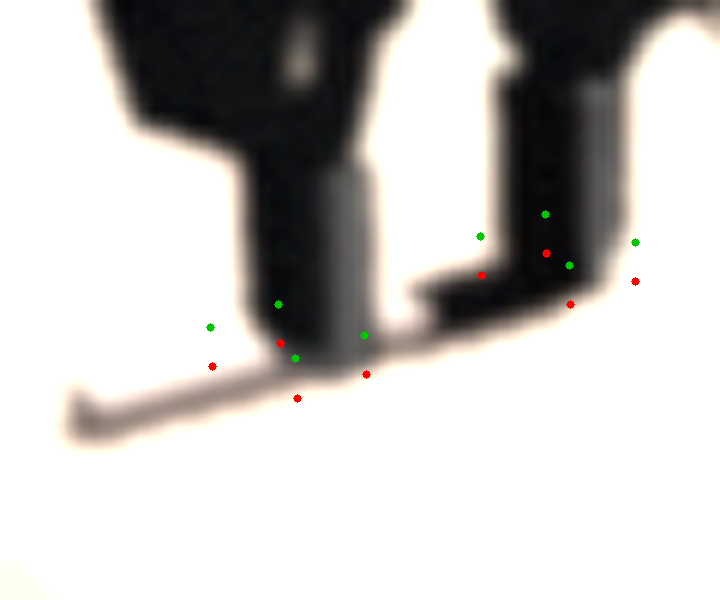

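```bash
python3 - <<'E'
from h import *
# cap middle pixel incl visible: body of vial axis checks
for px in [(427.7,229.1),(426.7,229.1)]: print(pl("scene",px,.093),pl("scene",px,.097))
print(pl("top",(243.4,221.3),.095),pl("top",(242.9,220.8),.095))
s=cv2.imread("pics/scene1.png");t=cv2.imread("pics/top1.png")
# subpixel: cap horizontal edges in scene1
for y in range(224,234,2): print(y,[int(v) for v in s[y,412:440].max(1)])
E
```

```text
[0.59013881 0.18501797 0.093     ] [0.59506964 0.1821587  0.097     ]
[0.58956252 0.18297003 0.093     ] [0.59449721 0.18012444 0.097     ]
[0.58416144 0.17939151 0.095     ] [0.5855158 0.1808071 0.095    ]
224 [79, 69, 47, 19, 7, 7, 5, 6, 8, 7, 9, 9, 10, 16, 24, 31, 36, 49, 72, 110, 154, 186, 197, 199, 200, 198, 199, 199]
226 [79, 83, 75, 42, 15, 8, 5, 5, 4, 5, 8, 7, 9, 7, 8, 8, 7, 9, 8, 22, 65, 130, 174, 183, 172, 154, 143, 150]
228 [68, 84, 105, 104, 89, 67, 50, 44, 35, 24, 11, 4, 6, 7, 8, 5, 8, 7, 10, 9, 24, 52, 70, 61, 44, 32, 27, 32]
230 [56, 59, 72, 90, 104, 112, 113, 113, 99, 64, 24, 7, 5, 5, 7, 8, 7, 6, 7, 11, 21, 26, 20, 15, 13, 15, 14, 14]
232 [69, 65, 59, 58, 62, 66, 73, 80, 85, 73, 35, 11, 7, 5, 6, 9, 6, 8, 6, 14, 25, 29, 13, 9, 10, 10, 14, 13]
```

The scene crop shows the fingers above the vial. Its cap centre is at about (426.8,229), and the camera reads about 1 px off there against the known fingers. My estimate of the vial is (0.586, 0.1815).

```bash
python3 go.py .586 .1815 .12
```

```text
t 8.62 G [0.5812 0.1894 0.2016] TCP [0.5856 0.1906 0.1831] tilt 14.04 az 15.1 F [ 0.3 -0.6 -0.5] j6 -91.2 w 44.2
tool shift for G->T [17.1 -9.  79.8] rows@40 2.1 jaw horiz turn -0.011 y az 104.5
```

>>> move_arm([
  [44,[6,-3,26],-0.01],
  [44,[6,-3,26],0],
  [44,[5,-3,22],0],
  [44,[2,0,6],0],
])

```text
clock: 8.95
position: [0.5887, 0.1827, 0.107]
eef_rot: [[-0.933, -0.262, 0.245], [-0.253, 0.965, 0.066], [-0.254, -0.0, -0.967]]
wrist_force: [-0.7, -0.1, -0.6]
gripper_width: 0.518
```

```bash
python3 go.py .586 .1815 .078
```

```text
t 8.95 G [0.584  0.1815 0.1253] TCP [0.5887 0.1827 0.107 ] tilt 14.71 az 15.1 F [-0.7 -0.1 -0.6] j6 -93.3 w 44.3
tool shift for G->T [10.2 -0.5 46.3] rows@40 1.2 jaw horiz turn 0.002 y az 105.2
```

>>> move_arm([
  [44,[4,0,20],0],
  [44,[4,0,18],0],
  [44,[2,0,8],0],
])

```text
clock: 9.2
position: [0.5906, 0.183, 0.064]
eef_rot: [[-0.932, -0.261, 0.251], [-0.252, 0.965, 0.067], [-0.259, -0.001, -0.966]]
wrist_force: [-0.4, 1.5, -1.2]
gripper_width: 0.51
```

```bash
python3 go.py .586 .1815 .078;python3 - <<'E'
from h import *
s=r.read_camera("scene")[:,:,::-1]
cv2.imwrite("pics/crop5.png",np.clip(cv2.resize(s[190:260,385:465],(800,600),interpolation=cv2.INTER_CUBIC)*1.6,0,255).astype(np.uint8))
E
```

```text
t 9.2 G [0.5859 0.1817 0.0823] TCP [0.5906 0.183  0.064 ] tilt 15.04 az 15.0 F [-0.4  1.5 -1.2] j6 -93.5 w 43.6
tool shift for G->T [ 1.1 -0.2  4.2] rows@40 0.1 jaw horiz turn 0.002 y az 105.1
```

View pics/crop5.png

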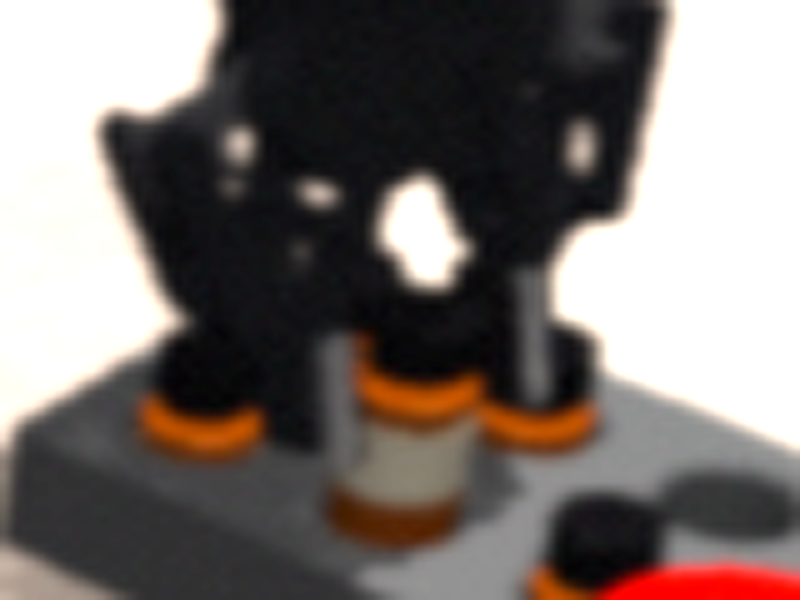

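>>> move_arm([
  [44,[2,3,5],0],
  [20,[0,0,0],0],
  [20,[0,0,0],0],
  [20,[0,0,0],0],
], force=25)

```text
clock: 9.58
position: [0.5894, 0.186, 0.0619]
eef_rot: [[-0.931, -0.261, 0.253], [-0.253, 0.965, 0.068], [-0.262, -0.001, -0.965]]
wrist_force: [-0.4, -1.2, -1.4]
gripper_width: 0.317
```

```bash
python3 go.py .586 .1815 .078
```

```text
t 9.58 G [0.5846 0.1848 0.0802] TCP [0.5894 0.186  0.0619] tilt 15.18 az 14.9 F [-0.4 -1.2 -1.4] j6 -93.1 w 27.0
tool shift for G->T [ 0.1 -3.5  2.2] rows@40 0.1 jaw horiz turn 0.004 y az 105.2
```

>>> move_arm([
  [20,[0,0,0],0],
  [20,[3,0,-11],0],
  [20,[3,0,-10],0],
  [20,[0,0,0],0],
])

```text
clock: 9.92
position: [0.5799, 0.1828, 0.0837]
eef_rot: [[-0.93, -0.261, 0.258], [-0.252, 0.965, 0.068], [-0.267, -0.002, -0.964]]
wrist_force: [-0.3, -0.7, 0.4]
gripper_width: 0.315
```

```bash
python3 go.py .5846 .1848 .102;python3 - <<'E'
from h import *
s=r.read_camera("scene")[:,:,::-1]
cv2.imwrite("pics/crop6.png",np.clip(cv2.resize(s[190:260,385:465],(800,600),interpolation=cv2.INTER_CUBIC)*1.6,0,255).astype(np.uint8))
E
```

```text
t 9.92 G [0.575  0.1815 0.102 ] TCP [0.5799 0.1828 0.0837] tilt 15.46 az 14.8 F [-0.3 -0.7  0.4] j6 -93.1 w 26.9
tool shift for G->T [-9.7  0.6  2.7] rows@40 0.3 jaw horiz turn 0.007 y az 105.2
```

View pics/crop6.png

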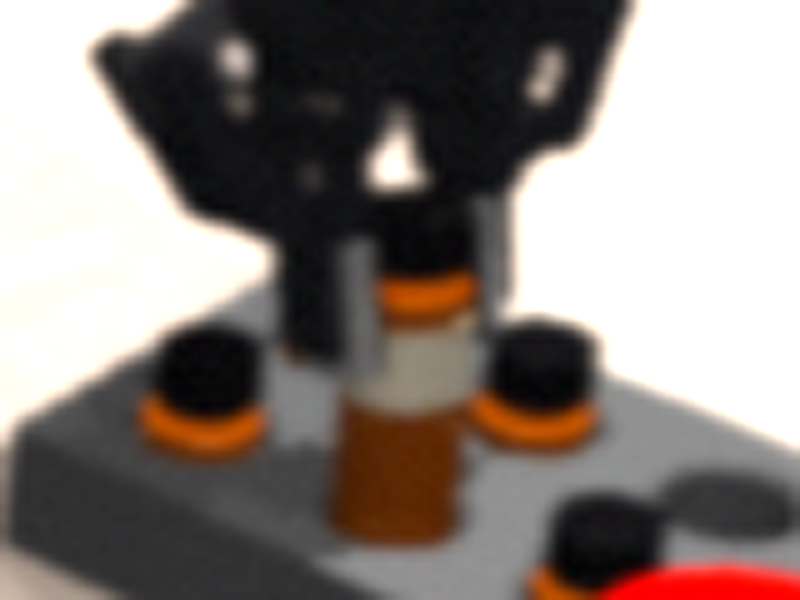

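>>> move_arm([
  [20,[6,0,-1.5],0],
  [20,[6,0,-1.5],0],
  [20,[6,0,-1.5],0],
  [20,[3,0,-1],0],
])

```text
clock: 10.3
position: [0.5589, 0.1771, 0.0832]
eef_rot: [[-0.929, -0.261, 0.261], [-0.252, 0.965, 0.069], [-0.27, -0.002, -0.963]]
wrist_force: [3.5, -0.7, -0.7]
gripper_width: 0.314
```

```bash
python3 go.py .5518 .1761 .102;python3 - <<'E'
from h import *
s=r.read_camera("scene")[:,:,::-1]
cv2.imwrite("pics/crop7.png",np.clip(cv2.resize(s[190:260,385:465],(800,600),interpolation=cv2.INTER_CUBIC)*1.6,0,255).astype(np.uint8))
E
```

```text
t 10.3 G [0.554  0.1758 0.1015] TCP [0.5589 0.1771 0.0832] tilt 15.66 az 14.8 F [ 3.5 -0.7 -0.7] j6 -93.3 w 26.8
tool shift for G->T [ 1.8  0.9 -1.1] rows@40 0.1 jaw horiz turn 0.007 y az 105.1
```

View pics/crop7.png

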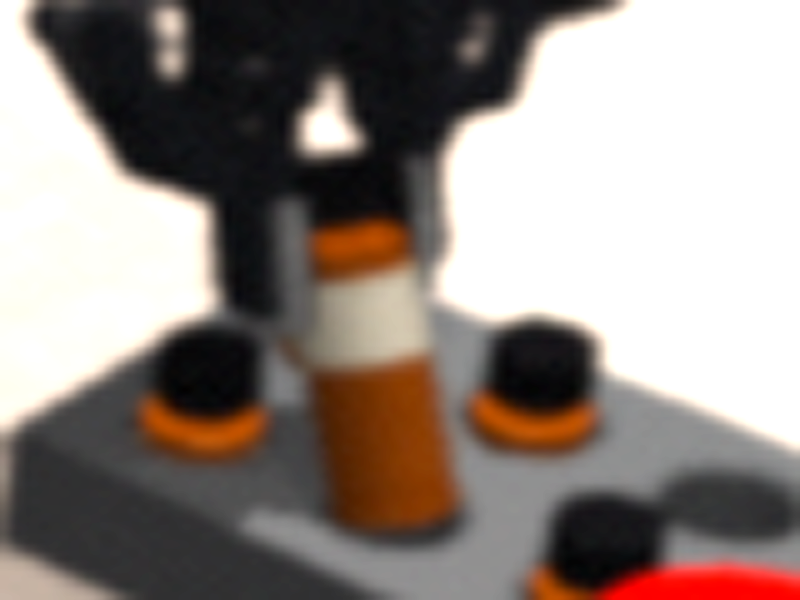

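```bash
python3 go.py .554 .1758 .20; python3 go.py .5075 -.164 .265
```

```text
t 10.35 G [0.5536 0.1757 0.1015] TCP [0.5586 0.177  0.0832] tilt 15.63 az 14.8 F [ 2.6 -1.9  0. ] j6 -93.3 w 26.8
tool shift for G->T [-26.9  -0.2 -94.8] rows@40 2.5 jaw horiz turn 0.007 y az 105.1
t 10.35 G [0.5536 0.1757 0.1015] TCP [0.5586 0.177  0.0832] tilt 15.63 az 14.8 F [ 2.6 -1.9  0. ] j6 -93.3 w 26.8
tool shift for G->T [  84.4 -316.2 -192.8] rows@40 9.5 jaw horiz turn 0.007 y az 105.1
```

>>> move_arm([
  [20,[0,0,0],0],
  [20,[-5,0,-19],0],
  [20,[-8,0,-28],0],
  [20,[-8,0,-28],0],
  [20,[-4,-8,-20],0],
  [20,[10,-25,-11],0],
  [20,[12,-33,-11],0],
  [20,[12,-33,-11],0],
  [20,[12,-33,-11],0],
  [20,[12,-33,-11],0],
  [20,[12,-33,-11],0],
  [20,[12,-33,-11],0],
  [20,[10,-25,-9],0],
  [20,[5,-12,-4],0],
], force=60)

```text
clock: 11.52
position: [0.5046, -0.119, 0.2444]
eef_rot: [[-0.933, -0.271, 0.238], [-0.261, 0.962, 0.074], [-0.249, 0.007, -0.968]]
wrist_force: [-0.8, 0.1, -0.3]
gripper_width: 0.304
```

```bash
python3 go.py .5075 -.164 .247; python3 - <<'E'
from h import *
for n in("scene","top"):
    cv2.imwrite(f"pics/{n}2.png",r.read_camera(n)[:,:,::-1])
E
python3 st.py
```

```text
t 11.52 G [ 0.5001 -0.1204  0.2628] TCP [ 0.5046 -0.119   0.2444] tilt 14.43 az 17.2 F [-0.8  0.1 -0.3] j6 -135.3 w 26.0
tool shift for G->T [  8.4 -44.   13.8] rows@40 1.2 jaw horiz turn -0.027 y az 105.7
11.6167 [ 0.5048 -0.1184  0.244 ] [ -23.1    10.66  106.66   11.77   52.18 -135.1 ] F [ 0.5  0.7 -0.6] g 0.3000514025903292
[[-0.9329414940492916, -0.2701724981464241, 0.2379642618680294], [-0.26002621994826, 0.9627875841529038, 0.07366432474701864], [-0.2490111114398205, 0.00684755769129425, -0.968476420638711]]
tilt 14.424571471663869 az 17.20045716837731
```

View pics/scene2.png

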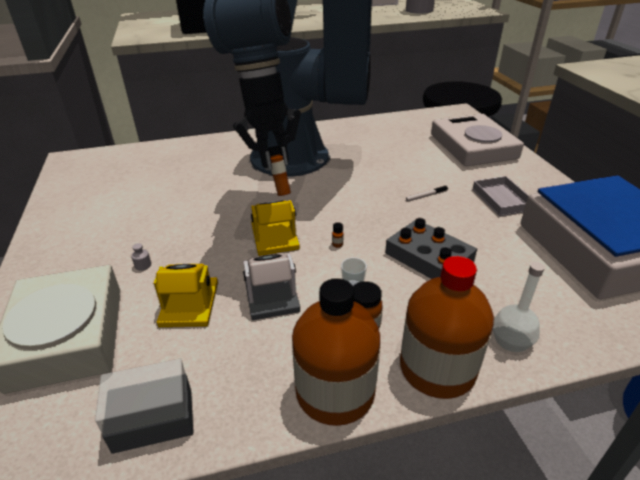

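View pics/top2.png

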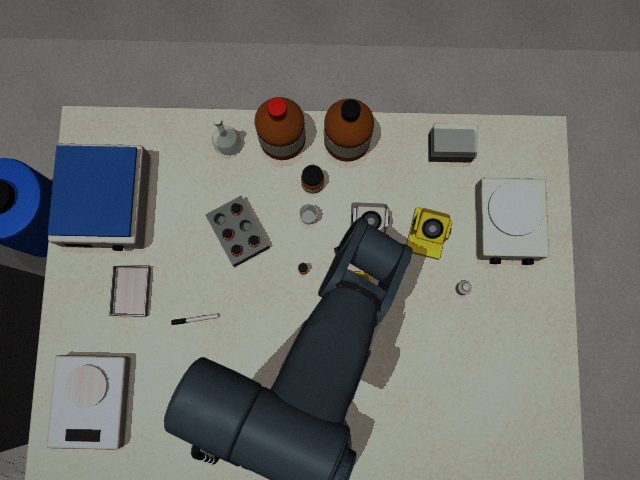

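Top view: the arm hides the vial, and the other vials look unmoved. Scene view: the tilted vial runs from about (276,150) to (283,193). I'll measure its axis there.

```bash
python3 - <<'E'
from h import *
s=cv2.imread("pics/scene2.png")
cv2.imwrite("pics/crop8.png",np.clip(cv2.resize(s[140:200,250:310],(600,600),interpolation=cv2.INTER_CUBIC)*1.6,0,255).astype(np.uint8))
E
```

```text
(no output)
```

View pics/crop8.png

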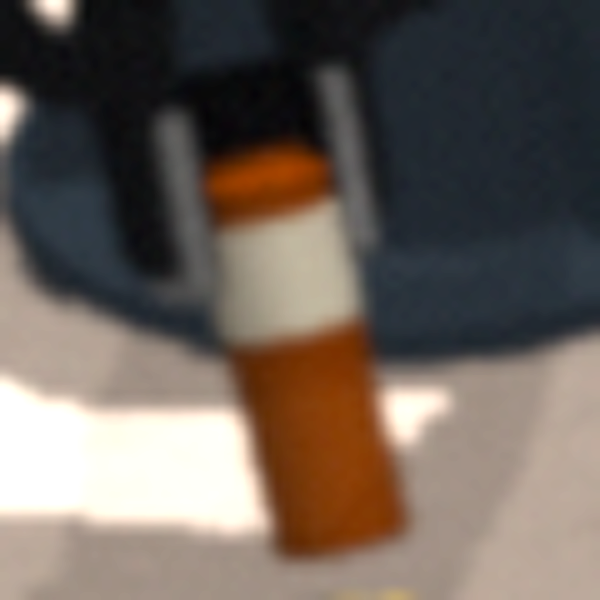

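```bash
cat > ax.py <<'E'
from h import *
np.set_printoptions(precision=4,suppress=True)
def axis(lines,org,sc,front=None,psi=-.5,verbose=True):
    # lines: two silhouette edges ((x,y),(x,y)) in crop px; combine as bisector plane
    f=lambda p:((p[0]+.5)/sc-.5+org[0],(p[1]+.5)/sc-.5+org[1])
    ns=[]
    for a,b in lines:
        o,u=ray("scene",f(a));_,v=ray("scene",f(b));n=np.cross(u,v);ns.append(n/np.linalg.norm(n))
    s=r.read_state();R=s["eef_rot"];G=s["position"]-.019*R[:,2]
    ax=np.cross(*ns);ax/=np.linalg.norm(ax);ax*=np.sign(ax[2]);print("silhouette vanishing dir (weak)",ax)
    n=ns[0]+ns[1];n/=np.linalg.norm(n)
    a=np.cross(n,R[:,1]);a/=np.linalg.norm(a);a*=np.sign(a[2])
    ps=np.radians(psi);t=np.array([-.5*np.cos(ps),-.5*np.sin(ps),np.cos(np.pi/6)])
    print("axis",a,"lean",np.degrees(np.arccos(a[2])),"az",np.degrees(np.arctan2(a[1],a[0])),"err deg",np.degrees(np.arccos(a@t)))
    print("angle to -toolz",np.degrees(np.arccos(-a@R[:,2])), "wanted",np.degrees(np.arccos(-t@R[:,2])),"a in tool",R.T@a,"t in tool",R.T@t)
    return a,f
def pred(a,h=72,off=0):
    s=r.read_state();R=s["eef_rot"];G=s["position"]-.019*R[:,2]
    cam=r.calibration("scene")["cam_to_world"][:3,3]
    for z in(0,44,66,74):
        P=G+a*(z-h)/1000;c=cam-P;c-=a*(c@a);c/=np.linalg.norm(c)
        print(z,proj("scene",P),"front",proj("scene",P+.014*c))
    return G-a*h/1000
if __name__=="__main__":
    a,f=axis([((238,350),(278,540)),((370,325),(408,520))],(250,140),10)
    print(pred(a),"meas front bandbottom",f((306,342)),"bottom",f((348,552)),"bandtop",f((278,222)))
E
python3 ax.py
```

```text
silhouette vanishing dir (weak) [-0.1507 -0.0995  0.9836]
axis [-0.2771 -0.0846  0.9571] lean 16.84135815542935 az -163.02885226296166 err deg 14.746661325440813
angle to -toolz 2.417571917040951 wanted 16.787731143041835 a in tool [ 0.0422  0.     -0.9991] t in tool [ 0.2497  0.1452 -0.9574]
0 [281.4903 192.5056] front [281.8839 194.4287]
44 [277.1543 171.3233] front [277.4943 172.9846]
66 [274.9268 160.4417] front [275.2385 161.9643]
74 [274.1067 156.4352] front [274.4078 157.9061]
[ 0.5202 -0.1137  0.1935] meas front bandbottom (280.15, 173.75) bottom (284.35, 194.75) bandtop (277.35, 161.75)
```

```bash
python3 - <<'E'
from ax import *
s=r.read_state();R=s["eef_rot"]
for b in(-14,-5,0,5,10,15,20):
    t=np.radians(b);a=-R[:,2]*np.cos(t)+R[:,0]*np.sin(t)
    cam=r.calibration("scene")["cam_to_world"][:3,3];G=s["position"]-.019*R[:,2]
    q=[]
    for z in(0,44,66):
        P=G+a*(z-72)/1000;c=cam-P;c-=a*(c@a);c/=np.linalg.norm(c);q.append(proj("scene",P+.014*c))
    d=q[0]-q[1];e=q[1]-q[2];print(b,"lean",np.degrees(np.arccos(a[2])).round(1),"0-44",d.round(2),"slope",(d[0]/d[1]).round(3),"44-66",e.round(2))
E
```

```text
-14 lean 0.6 0-44 [ 1.67 19.27] slope 0.087 44-66 [ 0.87 10.05]
-5 lean 9.4 0-44 [ 3.17 20.65] slope 0.154 44-66 [ 1.64 10.69]
0 lean 14.4 0-44 [ 4.   21.22] slope 0.188 44-66 [ 2.06 10.93]
5 lean 19.4 0-44 [ 4.8  21.64] slope 0.222 44-66 [ 2.46 11.09]
10 lean 24.4 0-44 [ 5.59 21.9 ] slope 0.255 44-66 [ 2.85 11.16]
15 lean 29.4 0-44 [ 6.34 21.99] slope 0.288 44-66 [ 3.22 11.15]
20 lean 34.4 0-44 [ 7.06 21.92] slope 0.322 44-66 [ 3.56 11.05]
```

```bash
python3 - <<'E'
from h import *
z=np.array([.261,.069,-.963]);z/=np.linalg.norm(z);y=np.array([-.261,.965,-.002]);y-=z*(y@z);y/=np.linalg.norm(y);x=np.cross(y,z)
p=np.array([.5586,.177,.0832]);cam=r.calibration("scene")["cam_to_world"][:3,3];G=p-.019*z
for lean in(0,5,10,15,20,25,30,35,40):
    t=np.radians(lean-15.6);a=-z*np.cos(t)+x*np.sin(t);q=[]
    for h in(0,44,66):
        P=G+a*(h-72)/1000;c=cam-P;c-=a*(c@a);c/=np.linalg.norm(c);q.append(proj("scene",P+.014*c))
    d=q[0]-q[1];print(lean,d.round(2),(d[0]/d[1]).round(3),[((k-[385,190])*[10,8.57]).round() for k in q])
E
```

```text
0 [-2.19 15.78] -0.139 [array([279., 489.]), array([301., 353.]), array([312., 283.])]
5 [-1.12 16.66] -0.067 [array([300., 498.]), array([311., 355.]), array([317., 281.])]
10 [-0.03 17.42] -0.001 [array([320., 505.]), array([320., 356.]), array([320., 279.])]
15 [ 1.09 18.07] 0.06 [array([340., 510.]), array([329., 355.]), array([323., 276.])]
20 [ 2.21 18.59] 0.119 [array([359., 513.]), array([337., 354.]), array([326., 273.])]
25 [ 3.33 18.97] 0.176 [array([378., 515.]), array([345., 352.]), array([328., 269.])]
30 [ 4.45 19.21] 0.232 [array([396., 514.]), array([352., 349.]), array([329., 266.])]
35 [ 5.55 19.31] 0.287 [array([413., 510.]), array([358., 345.]), array([330., 262.])]
40 [ 6.63 19.26] 0.344 [array([430., 505.]), array([363., 340.]), array([330., 258.])]
```

```bash
python3 go.py 0.5611 0.1750 0.165; python3 go.py 0.5611 0.1750 0.115
```

```text
t 11.62 G [ 0.5003 -0.1198  0.2624] TCP [ 0.5048 -0.1184  0.244 ] tilt 14.42 az 17.2 F [ 0.5  0.7 -0.6] j6 -135.1 w 25.6
tool shift for G->T [-109.1  266.7  130.5] rows@40 7.9 jaw horiz turn -0.027 y az 105.7
t 11.62 G [ 0.5003 -0.1198  0.2624] TCP [ 0.5048 -0.1184  0.244 ] tilt 14.42 az 17.2 F [ 0.5  0.7 -0.6] j6 -135.1 w 25.6
tool shift for G->T [-96.7 266.4 178.9] rows@40 8.4 jaw horiz turn -0.027 y az 105.7
```

>>> move_arm([
  [20,[-10,28,8],0],
  [20,[-12,33,14],0],
  [20,[-12,33,14],0],
  [20,[-12,33,14],0],
  [20,[-12,33,14],0],
  [20,[-12,33,14],0],
  [20,[-13,33,16],0],
  [20,[-13,30,16],0],
  [20,[-10,15,10],0],
  [20,[0,0,0],0],
], force=40)

```text
clock: 12.45
position: [0.5539, 0.2006, 0.1475]
eef_rot: [[-0.935, -0.271, 0.227], [-0.26, 0.963, 0.076], [-0.239, 0.012, -0.971]]
wrist_force: [-0.3, 0.1, -0.2]
gripper_width: 0.301
```

```bash
python3 go.py 0.5611 0.1750 0.115; python3 - <<'E'
from h import *
s=r.read_camera("scene")[:,:,::-1];cv2.imwrite("pics/scene3.png",s)
cv2.imwrite("pics/crop9.png",np.clip(cv2.resize(s[180:260,385:465],(600,600),interpolation=cv2.INTER_CUBIC)*1.6,0,255).astype(np.uint8))
E
```

```text
t 12.45 G [0.5496 0.1991 0.1659] TCP [0.5539 0.2006 0.1475] tilt 13.87 az 18.5 F [-0.3  0.1 -0.2] j6 -91.6 w 25.7
tool shift for G->T [  7.7 -27.   50.2] rows@40 1.4 jaw horiz turn -0.051 y az 105.7
```

View pics/crop9.png

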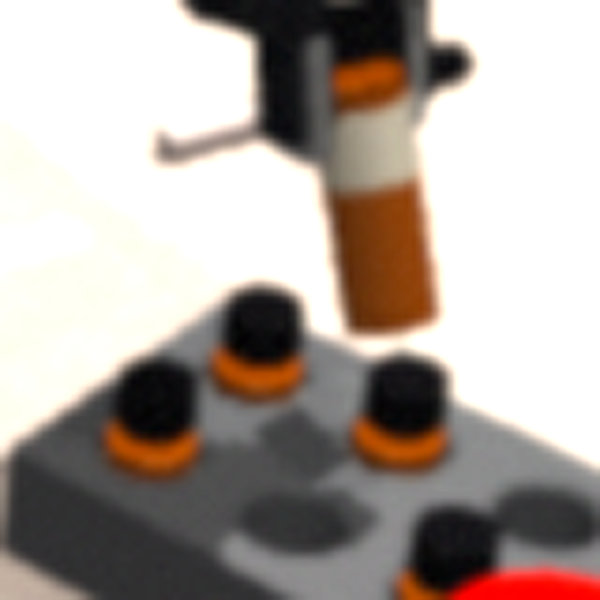

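```bash
python3 - <<'E'
from ax import *
c=lambda p:((p[0]+.5)/7.5-.5+385,(p[1]+.5)/7.5-.5+180)
H=pl("scene",c((297,522)),.04);print("hole",H, "top-est hole",pl("top",(0,0),0)[:0])
a,f=axis([((333,195),(350,325)),((415,180),(435,310))],(385,180),7.5)
U=pred(a);print("U pred",U,"front meas bottom",f((392,328)),"band bottom",f((379,188)),"band top",f((372,108)))
# bottom centre pixel approx : front minus 14mm toward cam
R=r.read_state()["eef_rot"]
cam=r.calibration("scene")["cam_to_world"][:3,3];k=cam-U;k-=a*(k@a);k/=np.linalg.norm(k)
A=np.array([proj("scene",U+.014*k+R[:,0]*e/1000) for e in(-12,-8,-4,0)]);print(A)
E
```

```text
hole [0.5919 0.1831 0.04  ] top-est hole []
silhouette vanishing dir (weak) [-0.9319  0.3155  0.179 ]
axis [-0.3578 -0.1122  0.927 ] lean 22.020547112206973 az -162.58771727642804 err deg 11.118341507268234
angle to -toolz 8.196639127508321 wanted 17.459697727777137 a in tool [ 0.1426 -0.     -0.9898] t in tool [ 0.2599  0.15   -0.9539]
0 [433.9869 221.1425] front [434.2783 223.1631]
44 [431.194  201.7728] front [431.4534 203.5715]
66 [429.7692 191.8916] front [430.0119 193.5745]
74 [429.2463 188.2652] front [429.4828 189.9051]
U pred [0.5748 0.2061 0.0994] front meas bottom (436.8333333333333, 223.3) band bottom (435.1, 204.63333333333333) band top (434.1666666666667, 193.96666666666667)
[[438.1677 224.77  ]
 [436.8628 224.2309]
 [435.5663 223.6953]
 [434.2783 223.1631]]
```

```bash
cat > edge.py <<'E'
from ax import *
def edges(im,x0,x1,rows,thr=None):
    # saturation-based (amber vs bg): subpixel crossing
    L=[];Rr=[]
    for y in rows:
        p=im[y,x0:x1].astype(float);v=p[:,2]-p[:,0]   # R-B
        m=v.max();t=m/2;i=np.where(v>t)[0]
        i0,i1=i[0],i[-1]
        l=x0+i0-(v[i0]-t)/(v[i0]-v[i0-1]) if i0>0 else x0
        q=x0+i1+(v[i1]-t)/(v[i1]-v[i1+1]) if i1+1<len(v) else x1
        L.append((l,y));Rr.append((q,y))
    out=[]
    for S in(L,Rr):
        S=np.array(S);k=np.polyfit(S[:,1],S[:,0],1);e=S[:,0]-np.polyval(k,S[:,1]);ok=abs(e)<.5;k=np.polyfit(S[ok,1],S[ok,0],1)
        out.append(((np.polyval(k,rows[0]),rows[0]),(np.polyval(k,rows[-1]),rows[-1])));print("slope",k[0].round(3),"rms",e[ok].std().round(2),ok.sum())
    return out
E
python3 - <<'E'
from edge import *
im=cv2.imread("pics/scene3.png")
e=edges(im,424,450,list(range(206,221)));a,_=axis(e,(0,0),1.0) if 0 else (None,None)
print(e);f=[[(p[0],p[1]) for p in l] for l in e]
axis(f,(0,0),1)
e=edges(cv2.imread("pics/scene2.png"),268,298,list(range(177,190)));print(e)
E
```

```text
slope 0.114 rms 0.16 15
slope 0.13 rms 0.19 15
[((np.float64(429.32773683084383), 206), (np.float64(430.9210121217293), 220)), ((np.float64(441.3369591592622), 206), (np.float64(443.15583030102016), 220))]
silhouette vanishing dir (weak) [-0.8923  0.2686  0.3628]
axis [-0.332  -0.1051  0.9374] lean 20.378286022950338 az -162.437214293889 err deg 12.217247664662672
angle to -toolz 6.5534777767520005 wanted 17.459697727777137 a in tool [ 0.1141  0.     -0.9935] t in tool [ 0.2599  0.15   -0.9539]
slope 0.223 rms 0.08 13
slope 0.228 rms 0.1 13
[((np.float64(273.87672734864077), 177), (np.float64(276.54786771441593), 189)), ((np.float64(286.94715646623615), 177), (np.float64(289.6851620694631), 189))]
```

```bash
python3 go.py 0.5616 .1746 .14;  python3 go.py 0.5616 .1746 .1009
```

```text
t 12.5 G [0.549  0.198  0.1662] TCP [0.5533 0.1994 0.1477] tilt 13.83 az 18.5 F [-1.6  0.1 -1.4] j6 -91.7 w 25.6
tool shift for G->T [  0.5 -26.2  26.5] rows@40 0.9 jaw horiz turn -0.05 y az 105.7
t 12.5 G [0.549  0.198  0.1662] TCP [0.5533 0.1994 0.1477] tilt 13.83 az 18.5 F [-1.6  0.1 -1.4] j6 -91.7 w 25.6
tool shift for G->T [  9.9 -26.7  64.4] rows@40 1.8 jaw horiz turn -0.05 y az 105.7
```

>>> move_arm([
  [20,[0,-14,12],0],
  [20,[1,-12,14],0],
  [20,[4,-2,16],0],
  [20,[4,0,14],0],
  [20,[1,0,5],0],
])

```text
clock: 12.92
position: [0.5629, 0.1745, 0.0847]
eef_rot: [[-0.935, -0.274, 0.225], [-0.263, 0.962, 0.077], [-0.237, 0.013, -0.971]]
wrist_force: [0.0, -0.6, -1.2]
gripper_width: 0.302
```

```bash
python3 go.py 0.5616 .1746 .1009; python3 - <<'E'
from h import *
s=r.read_camera("scene")[:,:,::-1];cv2.imwrite("pics/scene4.png",s)
cv2.imwrite("pics/crop10.png",np.clip(cv2.resize(s[180:260,385:465],(600,600),interpolation=cv2.INTER_CUBIC)*1.6,0,255).astype(np.uint8))
E
```

```text
t 12.92 G [0.5586 0.173  0.1031] TCP [0.5629 0.1745 0.0847] tilt 13.75 az 18.9 F [ 0.  -0.6 -1.2] j6 -96.4 w 25.8
tool shift for G->T [-2.7  0.7  3. ] rows@40 0.1 jaw horiz turn -0.054 y az 105.9
```

View pics/crop10.png

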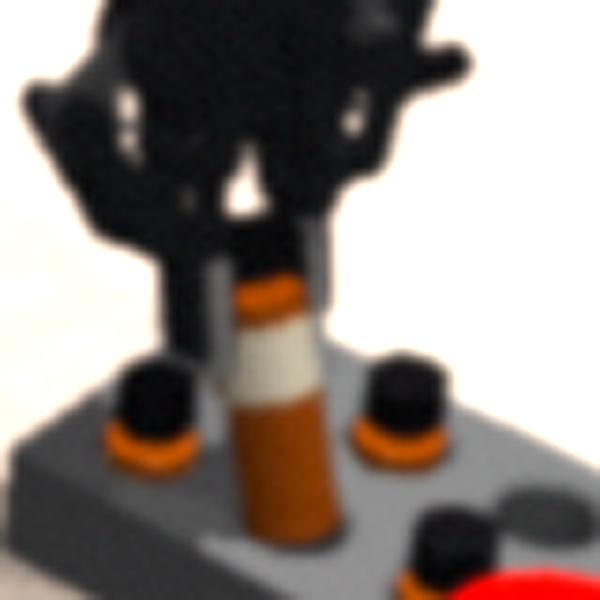

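>>> move_arm([
  [20,[5,0,1.5],0],
  [20,[5,0,-1],0],
  [20,[5,0,-1],0],
  [20,[4,0,-1],0],
])

```text
clock: 13.3
position: [0.5493, 0.1704, 0.0867]
eef_rot: [[-0.932, -0.273, 0.24], [-0.261, 0.962, 0.08], [-0.253, 0.012, -0.967]]
wrist_force: [5.6, 2.6, -0.3]
gripper_width: 0.307
```

```bash
python3 go.py 0.5443 .1690 .1010; python3 - <<'E'
from edge import *
s=r.read_camera("scene")[:,:,::-1];cv2.imwrite("pics/scene5.png",s)
cv2.imwrite("pics/crop11.png",np.clip(cv2.resize(s[180:260,385:465],(600,600),interpolation=cv2.INTER_CUBIC)*1.6,0,255).astype(np.uint8))
E
```

```text
t 13.3 G [0.5447 0.1689 0.1051] TCP [0.5493 0.1704 0.0867] tilt 14.67 az 18.5 F [ 5.6  2.6 -0.3] j6 -96.8 w 26.2
tool shift for G->T [1.4 0.2 3.8] rows@40 0.1 jaw horiz turn -0.048 y az 105.9
```

View pics/crop11.png

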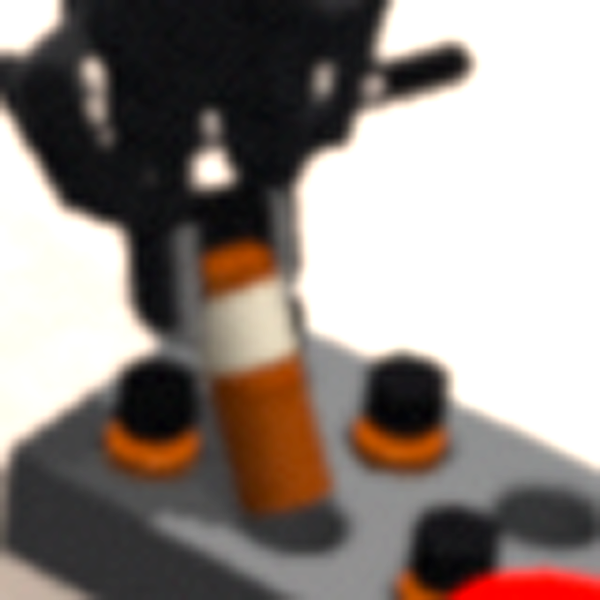

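```bash
python3 - <<'E'
from edge import *
im=cv2.imread("pics/scene5.png")
e=edges(im,406,434,list(range(231,244)));axis(e,(0,0),1)
e=edges(cv2.imread("pics/scene4.png"),408,434,list(range(235,249)));
E
```

```text
slope 0.889 rms 0.0 1edge.py:14: RankWarning: Polyfit may be poorly conditioned
  S=np.array(S);k=np.polyfit(S[:,1],S[:,0],1);e=S[:,0]-np.polyval(k,S[:,1]);ok=abs(e)<.5;k=np.polyfit(S[ok,1],S[ok,0],1)
Traceback (most recent call last):
  File "edge.py", line 14, in edges
    S=np.array(S);k=np.polyfit(S[:,1],S[:,0],1);e=S[:,0]-np.polyval(k,S[:,1]);ok=abs(e)<.5;k=np.polyfit(S[ok,1],S[ok,0],1)
                                                                                             ~~~~~~~~~~^^^^^^^^^^^^^^^^^^^
TypeError: expected non-empty vector for x
```

```bash
python3 - <<'E'
from edge import *
im=cv2.imread("pics/scene5.png")
e=edges(im,412,432,list(range(232,244)));axis(e,(0,0),1)
E
```

```text
slope 0.275 rms 0.11 12
slope 0.26 rms 0.05 12
silhouette vanishing dir (weak) [-0.1731 -0.2773  0.9451]
axis [-0.5034 -0.1539  0.8503] lean 31.760033348951744 az -163.00319689024317 err deg 9.122433964248385
angle to -toolz 17.0963589286387 wanted 16.763333911053195 a in tool [ 0.294   0.     -0.9558] t in tool [ 0.2455  0.1515 -0.9575]
```

>>> move_arm([
  [20,[-3,0,-14],0],
  [20,[-8,0,-30],0],
  [20,[-8,0,-32],0],
  [20,[-4,-8,-22],0],
  [20,[10,-25,-11],0],
  [20,[12,-33,-11],0],
  [20,[12,-33,-11],0],
  [20,[12,-33,-11],0],
  [20,[12,-33,-11],0],
  [20,[12,-33,-11],0],
  [20,[12,-30,-10],0.05],
  [20,[6,-20,-6],0.08],
  [20,[0,-10,0],0.1],
  [20,[0,0,0],0.1],
])

```text
clock: 14.52
position: [0.5038, -0.1203, 0.258]
eef_rot: [[-0.969, 0.045, 0.244], [0.066, 0.995, 0.08], [-0.239, 0.094, -0.966]]
wrist_force: [-0.7, -0.3, -1.2]
gripper_width: 0.304
```

```bash
python3 go.py .501 -.164 .265; python3 st.py
```

```text
t 14.52 G [ 0.4991 -0.1218  0.2764] TCP [ 0.5038 -0.1203  0.258 ] tilt 14.89 az 18.1 F [-0.7 -0.3 -1.2] j6 -116.7 w 25.9
tool shift for G->T [ -1.9 -42.9   8.1] rows@40 1.1 jaw horiz turn -0.373 y az 87.4
14.5167 [ 0.5038 -0.1203  0.258 ] [ -23.64    9.6   105.89   12.23   53.92 -116.71] F [-0.7 -0.3 -1.2] g 0.3037848365449527
[[-0.9686741727293703, 0.044879640979804236, 0.24424611545036687], [0.06623120252698517, 0.9945988295405312, 0.07991618164323608], [-0.23934029100613122, 0.09358945507977447, -0.9664146309938457]]
tilt 14.891407277245666 az 18.11785321949868
```

>>> move_arm([
  [20,[-1,-18,4],0.11],
  [20,[3,-18,3],0.11],
  [20,[4,-8,2],0.02],
  [20,[0,0,0],0],
])

```text
clock: 14.85
position: [0.4919, -0.1625, 0.2448]
eef_rot: [[-0.926, 0.288, 0.245], [0.315, 0.946, 0.08], [-0.209, 0.151, -0.966]]
wrist_force: [-0.2, 0.2, -0.9]
gripper_width: 0.303
```

```bash
python3 go.py .501 -.164 .25; python3 - <<'E'
from h import *
for n in("scene","top"):
    s=r.read_camera(n)[:,:,::-1];cv2.imwrite(f"pics/{n}6.png",s)
    if n=="scene":A=s[140:300,225:330]
    else:B=s[180:280,320:420]
A=cv2.resize(A,(394,600),interpolation=cv2.INTER_CUBIC);B=cv2.copyMakeBorder(cv2.resize(B,(400,400),interpolation=cv2.INTER_CUBIC),0,200,0,0,cv2.BORDER_CONSTANT)
cv2.imwrite("pics/crop12.png",np.clip(np.hstack([A,B])*1.6,0,255).astype(np.uint8))
E
python3 st.py
```

```text
t 14.85 G [ 0.4873 -0.164   0.2631] TCP [ 0.4919 -0.1625  0.2448] tilt 14.94 az 18.0 F [-0.2  0.2 -0.9] j6 -108.4 w 25.9
tool shift for G->T [-10.   2.  16.] rows@40 0.5 jaw horiz turn -0.625 y az 73.1
14.95 [ 0.4929 -0.1617  0.2455] [ -28.88   10.85  106.3    13.61   53.24 -108.4 ] F [-0.1  0.3 -0.3] g 0.30692128944612934
[[-0.9261550600304522, 0.2856151142841895, 0.24629415598511117], [0.31298327251594, 0.9464340947849678, 0.0793975777575813], [-0.21042403832547704, 0.15062041933611675, -0.9659374790191189]]
tilt 14.997420173029058 az 17.86770761200081
```

View pics/crop12.png

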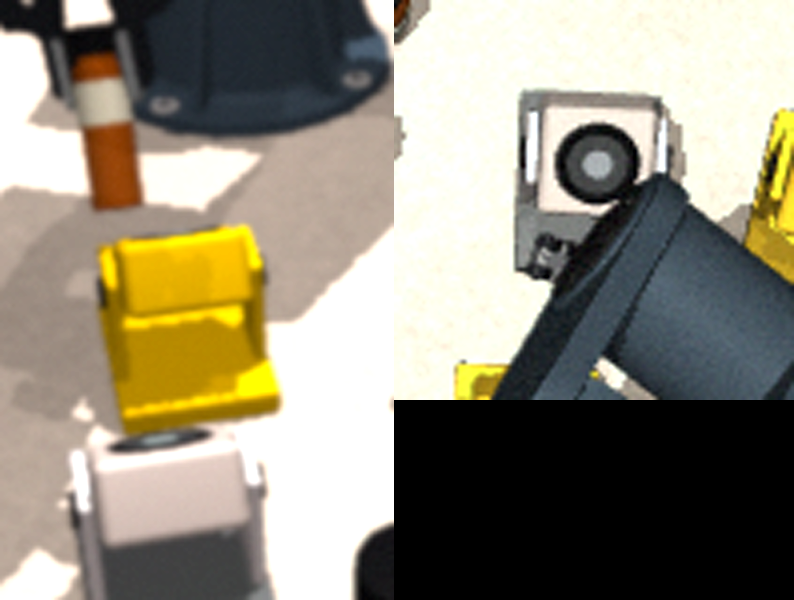

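```bash
cat > fin.py <<'E'
import sys
from edge import *
def run(im,x0,x1,rows,W=np.array([.5935,-.1645,.098]),psi=-.5):
    e=edges(im,x0,x1,rows);a,_=axis(e,(0,0),1,psi=psi)
    ps=np.radians(psi);t=np.array([-.5*np.cos(ps),-.5*np.sin(ps),np.cos(np.pi/6)])
    R=r.read_state()["eef_rot"];tt=R.T@t;print("turn needed",np.arctan2(tt[1],tt[0]))
    print("pred"),pred(a)
    U=W+.1*t
    cam=r.calibration("scene")["cam_to_world"][:3,3]
    print("ideal px:")
    for z in(0,44,66):
        P=U+t*z/1000;k=cam-P;k-=t*(k@t);k/=np.linalg.norm(k);print(z,"axis",proj("scene",P),"front",proj("scene",P+.014*k))
    return e
E
python3 - <<'E'
from fin import *
im=cv2.imread("pics/scene6.png")
print(run(im,240,272,list(range(177,192))))
v=(im[:,:,2].astype(int)-im[:,:,0]);print([ (y,int(v[y,256])) for y in range(160,200)])
E
```

```text
slope 0.16 rms 0.14 15
slope 0.151 rms 0.1 15
silhouette vanishing dir (weak) [-0.3285 -0.0144  0.9444]
axis [-0.4599 -0.0025  0.888 ] lean 27.38198196304991 az -179.68585078186675 err deg 2.6469786838715423
angle to -toolz 13.787050533660956 wanted 16.39830000418571 a in tool [ 0.2383 -0.     -0.9712] t in tool [ 0.2822 -0.0082 -0.9593]
turn needed -0.029161362010037224
pred
0 [256.8638 193.5934] front [256.9411 194.0898]
44 [253.3928 171.288 ] front [253.4189 171.4552]
66 [251.6343 159.9874] front [251.634  159.9855]
74 [250.991  155.8533] front [250.981  155.7892]
ideal px:
0 axis [258.8019 206.0936] front [258.8564 206.4506]
44 axis [255.3817 183.6685] front [255.3846 183.6876]
66 axis [253.6544 172.3431] front [253.631  172.1898]
[((np.float64(247.15038769611382), 177), (np.float64(249.3956054991441), 191)), ((np.float64(260.14542777234), 177), (np.float64(262.26440096066955), 191))]
[(160, 43), (161, 27), (162, 21), (163, 21), (164, 21), (165, 20), (166, 20), (167, 21), (168, 21), (169, 21), (170, 21), (171, 25), (172, 42), (173, 65), (174, 82), (175, 86), (176, 87), (177, 84), (178, 87), (179, 88), (180, 88), (181, 90), (182, 88), (183, 91), (184, 88), (185, 90), (186, 88), (187, 90), (188, 90), (189, 90), (190, 88), (191, 88), (192, 86), (193, 88), (194, 75), (195, 44), (196, 22), (197, 17), (198, 17), (199, 18)]
```

The lean angle is barely observable from this view. I'll turn the tool temporarily to measure the vial's angle in the grip from a better side.

>>> move_arm([
  [20,[0,0,-8],-0.12],
  [20,[0,0,-8],-0.12],
  [20,[0,0,0],-0.12],
  [20,[0,0,0],-0.12],
  [20,[0,0,0],-0.12],
  [20,[0,0,0],-0.12],
  [20,[0,0,0],-0.12],
  [20,[0,0,0],0],
])

```text
clock: 15.62
position: [0.4897, -0.1556, 0.2651]
eef_rot: [[-0.807, -0.536, 0.248], [-0.534, 0.842, 0.081], [-0.252, -0.067, -0.965]]
wrist_force: [-0.9, -0.4, -0.5]
gripper_width: 0.304
```

```bash
python3 go.py .501 -.164 .25; python3 - <<'E'
from h import *
s=r.read_camera("scene")[:,:,::-1];cv2.imwrite(f"pics/scene7.png",s)
cv2.imwrite("pics/crop13.png",np.clip(cv2.resize(s[135:205,225:295],(600,600),interpolation=cv2.INTER_CUBIC)*1.6,0,255).astype(np.uint8))
E
python3 st.py
```

```text
t 15.62 G [ 0.485  -0.1571  0.2834] TCP [ 0.4897 -0.1556  0.2651] tilt 15.12 az 18.1 F [-0.9 -0.4 -0.5] j6 -158.0 w 25.9
tool shift for G->T [ -0.8 -12.1  35.7] rows@40 0.9 jaw horiz turn 0.259 y az 122.5
15.6667 [ 0.4897 -0.1556  0.2651] [ -28.47    8.97  105.62   13.28   55.61 -157.66] F [ 0.9  0.6 -1.1] g 0.3038444490535803
[[-0.8105999341412692, -0.5304696533544027, 0.24805179628502805], [-0.5282655688730872, 0.8451899842056703, 0.08117499209493093], [-0.2527117637019755, -0.06523678002843245, -0.96533979873315]]
tilt 15.129187763243783 az 18.120692755591875
```

View pics/crop13.png

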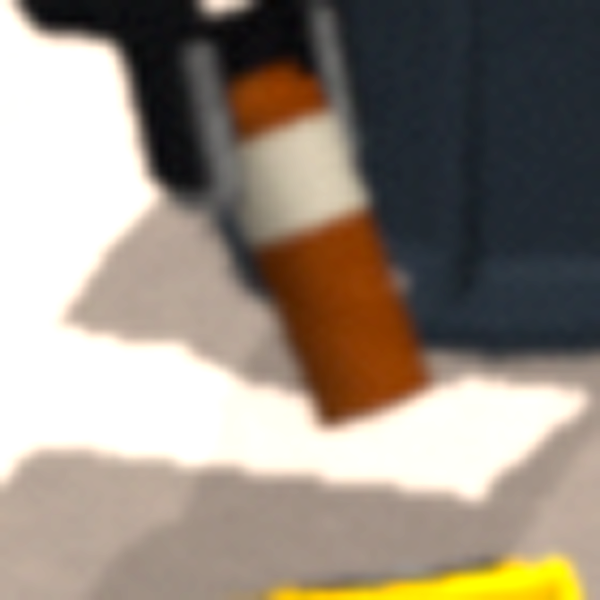

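```bash
python3 - <<'E'
from fin import *
im=cv2.imread("pics/scene7.png")
for rows in (range(167,180),range(168,178)):
    e=edges(im,248,280,list(rows));a,_=axis(e,(0,0),1)
s=r.read_state();R=s["eef_rot"]
pred(a)
f=lambda x,y:((x+.5)*7/60-.5+225,(y+.5)*7/60-.5+135)
print("bottom front",f(375,405),"bandbottom",f(315,228),"band top",f(285,128))
# offset e along tool x
G=s["position"]-.019*R[:,2];cam=r.calibration("scene")["cam_to_world"][:3,3]
for e in(-8,-4,0,4):
    P=G-.028*a+R[:,0]*e/1000;k=cam-P;k-=a*(k@a);k/=np.linalg.norm(k);print(e,proj("scene",P+.014*k))
E
```

```text
slope 0.371 rms 0.13 13
slope 0.379 rms 0.05 13
silhouette vanishing dir (weak) [-0.8186 -0.1417  0.5566]
axis [-0.447  -0.2135  0.8687] lean 29.691436009047198 az -154.4700329106294 err deg 12.873699371432231
angle to -toolz 14.806230197437301 wanted 16.326418706515927 a in tool [ 0.2556  0.     -0.9668] t in tool [ 0.1841  0.2124 -0.9597]
slope 0.359 rms 0.14 10
slope 0.383 rms 0.04 10
silhouette vanishing dir (weak) [-0.9634 -0.0686  0.259 ]
axis [-0.4423 -0.2103  0.8719] lean 29.323433015704275 az -154.56987785804313 err deg 12.766485367525643
angle to -toolz 14.434956011252583 wanted 16.326418706515927 a in tool [ 0.2493  0.     -0.9684] t in tool [ 0.1841  0.2124 -0.9597]
0 [266.1803 181.8308] front [266.3778 182.3615]
44 [258.2129 160.4194] front [258.293  160.6347]
66 [254.1635 149.5371] front [254.1829 149.5894]
74 [252.6799 145.5502] front [252.677  145.5423]
bottom front (268.30833333333334, 181.80833333333334) bandbottom (261.30833333333334, 161.15833333333333) band top (257.80833333333334, 149.49166666666667)
-8 [260.8978 160.9461]
-4 [259.5915 160.7899]
0 [258.293  160.6347]
4 [257.0021 160.4804]
```

>>> move_arm([
  [20,[0,0,0],0.12],
  [20,[0,0,0],0.12],
  [20,[0,0,0],0.12],
  [20,[0,0,3],0.12],
  [20,[0,0,5],0.12],
  [20,[-3,0,5],0.12],
  [20,[-5,0,3],0.12],
  [20,[0,0,0],0],
])

```text
clock: 16.33
position: [0.5024, -0.1511, 0.2531]
eef_rot: [[-0.924, 0.289, 0.249], [0.318, 0.945, 0.082], [-0.212, 0.155, -0.965]]
wrist_force: [0.4, 0.8, -0.6]
gripper_width: 0.304
```

```bash
python3 - <<'E'
from fin import *
for p in[(266.46,257.04),(267.06,256.2),(266.4,256.2)]: print(p,pl("scene",p,.098))
s=r.read_camera("scene")[:,:,::-1];cv2.imwrite(f"pics/scene8.png",s)
v=(s[:,:,2].astype(int)-s[:,:,0])
print([(y,int(v[y,250:262].max())) for y in range(176,208)])
E
python3 go.py .501 -.164 .25;python3 st.py
```

```text
(266.46, 257.04) [ 0.5969 -0.165   0.098 ]
(267.06, 256.2) [ 0.5946 -0.1634  0.098 ]
(266.4, 256.2) [ 0.5942 -0.1646  0.098 ]
[(176, 87), (177, 89), (178, 88), (179, 89), (180, 88), (181, 88), (182, 89), (183, 92), (184, 90), (185, 88), (186, 87), (187, 86), (188, 87), (189, 87), (190, 85), (191, 86), (192, 82), (193, 60), (194, 34), (195, 21), (196, 18), (197, 18), (198, 18), (199, 18), (200, 18), (201, 18), (202, 23), (203, 61), (204, 153), (205, 183), (206, 180), (207, 164)]
t 16.38 G [ 0.4974 -0.1526  0.2715] TCP [ 0.5021 -0.151   0.2532] tilt 15.22 az 18.2 F [-0.8  0.5  0. ] j6 -106.7 w 26.6
tool shift for G->T [ -2.3 -13.1  20.7] rows@40 0.6 jaw horiz turn -0.625 y az 73.4
16.3833 [ 0.5021 -0.151   0.2532] [ -27.3    10.78  105.24   13.39   53.95 -106.68] F [-0.8  0.5  0. ] g 0.31126929288113503
[[-0.92627261774012, 0.2825956288331941, 0.24931656220403156], [0.3109652588465287, 0.9468729536676775, 0.08205009081749733], [-0.21288411264201132, 0.1535295417078412, -0.9649399123300909]]
tilt 15.216726386497914 az 18.216377487856814
```

```bash
python3 go.py .5048 -.1617 .2466
```

```text
t 16.38 G [ 0.4974 -0.1526  0.2715] TCP [ 0.5021 -0.151   0.2532] tilt 15.22 az 18.2 F [-0.8  0.5  0. ] j6 -106.7 w 26.6
tool shift for G->T [ -4.4 -10.4  25.1] rows@40 0.7 jaw horiz turn -0.625 y az 73.4
```

>>> move_arm([
  [20,[-1,-3,8],0],
  [20,[-1,-4,8],0],
  [20,[-1,-3,7],0],
  [20,[0,-1,3],0],
  [20,[0,0,0],0],
])

```text
clock: 16.8
position: [0.5083, -0.1605, 0.2245]
eef_rot: [[-0.929, 0.273, 0.249], [0.302, 0.95, 0.082], [-0.214, 0.152, -0.965]]
wrist_force: [1.1, 0.7, -0.8]
gripper_width: 0.306
```

```bash
python3 go.py .5048 -.1617 .2466; python3 - <<'E'
from fin import *
s=r.read_camera("scene")[:,:,::-1].copy();cv2.imwrite(f"pics/scene9.png",s)
cv2.imwrite("pics/crop14.png",np.clip(cv2.resize(s[140:300,220:320],(375,600),interpolation=cv2.INTER_CUBIC)*1.6,0,255).astype(np.uint8))
print(run(s,242,275,list(range(189,200)),W=np.array([.5947,-.164,.098])))
v=(s[:,:,2].astype(int)-s[:,:,0])
print([(y,int(v[y,255:260].mean())) for y in range(168,212)])
E
python3 st.py
```

```text
t 16.8 G [ 0.5035 -0.1621  0.2428] TCP [ 0.5083 -0.1605  0.2245] tilt 15.21 az 18.3 F [ 1.1  0.7 -0.8] j6 -109.1 w 26.1
tool shift for G->T [-1.9  1.3 -3.3] rows@40 0.1 jaw horiz turn -0.616 y az 73.9
slope 0.146 rms 0.11 11
slope 0.153 rms 0.06 11
silhouette vanishing dir (weak) [-0.7877  0.0387  0.6148]
axis [-0.5038  0.0073  0.8638] lean 30.25510449367097 az 179.1694758924346 err deg 0.3043028637593478
angle to -toolz 16.57731520938372 wanted 16.2841121040873 a in tool [ 0.2853 -0.     -0.9584] t in tool [ 0.2804 -0.0014 -0.9599]
turn needed -0.005025249434019923
pred
0 [259.4217 206.601 ] front [259.4712 206.9314]
44 [256.0828 184.3029] front [256.0822 184.2989]
66 [254.3972 173.0462] front [254.3711 172.8717]
74 [253.7816 168.9349] front [253.7461 168.6978]
ideal px:
0 axis [259.1514 206.3789] front [259.2066 206.7411]
44 axis [255.7304 183.9355] front [255.7341 183.9592]
66 axis [254.0027 172.6007] front [253.98   172.4518]
[((np.float64(250.54036425390913), 189), (np.float64(252.0022610129808), 199)), ((np.float64(263.3308460329542), 189), (np.float64(264.86278991642325), 199)
[... 151 characters left out ...]
, 22), (182, 22), (183, 22), (184, 24), (185, 34), (186, 55), (187, 78), (188, 89), (189, 88), (190, 88), (191, 88), (192, 89), (193, 87), (194, 88), (195, 88), (196, 86), (197, 85), (198, 84), (199, 83), (200, 82), (201, 82), (202, 82), (203, 81), (204, 85), (205, 86), (206, 85), (207, 81), (208, 83), (209, 103), (210, 120), (211, 123)]
16.85 [ 0.5083 -0.1605  0.2247] [ -27.98   13.73  105.9    14.19   50.6  -109.05] F [-1.1 -0.1 -1.9] g 0.3034522684555615
[[-0.9290094707030414, 0.2736643060245839, 0.24909687061891622], [0.30183942602264635, 0.9498056819714022, 0.08223215546949081], [-0.2140896173156781, 0.1515817076791331, -0.9649811509323403]]
tilt 15.207721651884249 az 18.269151509188283
```

View pics/crop14.png

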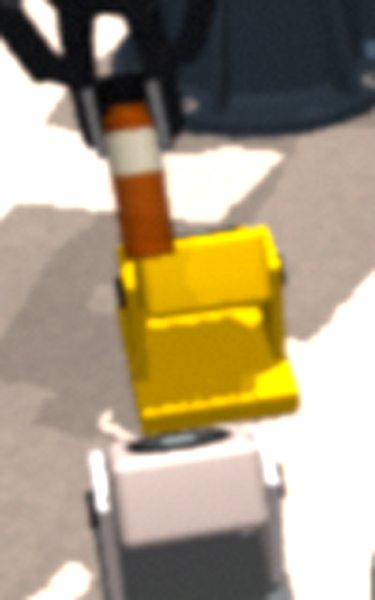

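>>> move_arm([
  [20,[-1,0,-2],0],
  [20,[-1,0,-2],0],
  [20,[0,0,0],0],
])

```text
clock: 17.1
position: [0.5092, -0.1617, 0.2296]
eef_rot: [[-0.929, 0.273, 0.249], [0.301, 0.95, 0.082], [-0.214, 0.151, -0.965]]
wrist_force: [-0.7, -0.1, -0.3]
gripper_width: 0.308
```

```bash
python3 go.py .5048 -.1617 .2466; python3 - <<'E'
from fin import *
for n in("scene","top"):
    s=r.read_camera(n)[:,:,::-1].copy();cv2.imwrite(f"pics/{n}10.png",s)
s=cv2.imread("pics/scene10.png")
print(run(s,242,275,list(range(186,198)),W=np.array([.5947,-.164,.098])))
v=(s[:,:,2].astype(int)-s[:,:,0])
print([(y,int(v[y,255:260].mean())) for y in range(168,212)])
a=r.read_state();print(a["joint_vel"])
E
python3 go.py .5048 -.1617 .2466
```

```text
t 17.1 G [ 0.5045 -0.1632  0.248 ] TCP [ 0.5092 -0.1617  0.2296] tilt 15.21 az 18.2 F [-0.7 -0.1 -0.3] j6 -108.9 w 26.3
tool shift for G->T [0.4 1.3 1.5] rows@40 0.1 jaw horiz turn -0.615 y az 74.0
slope 0.16 rms 0.12 12
slope 0.164 rms 0.1 12
silhouette vanishing dir (weak) [-0.7252  0.0192  0.6883]
axis [-0.4609 -0.009   0.8874] lean 27.450583746595424 az -178.8866305313477 err deg 2.66451715658267
angle to -toolz 13.625472961891813 wanted 16.28916462380944 a in tool [ 0.2356 -0.     -0.9719] t in tool [ 0.2805 -0.0013 -0.9599]
turn needed -0.004502237439747654
pred
0 [259.1747 204.7046] front [259.2816 205.3642]
44 [255.5683 182.455 ] front [255.622  182.7866]
66 [253.7411 171.1821] front [253.7675 171.3453]
74 [253.0726 167.058 ] front [253.089  167.1592]
ideal px:
0 axis [259.1514 206.3789] front [259.2066 206.7411]
44 axis [255.7304 183.9355] front [255.7341 183.9592]
66 axis [254.0027 172.6007] front [253.98   172.4518]
[((np.float64(249.55246549332975), 186), (np.float64(251.31331950563597), 197)), ((np.float64(262.47147893881936), 186), (np.float64(264.27760318390824), 197))]
[(168, 69), (169, 73), (170, 73), (171, 57), (172, 35), (173, 24), (174, 21), (175, 21), (176, 22), (177, 22), (178, 22), (179, 21), (180, 22), (181, 22), (182, 24), (183, 36), (184, 59), (185, 81), (186, 88), (187, 89), (188, 90), (189, 89), (190, 88), (191, 89), (192, 89), (193, 87), (194, 88), (195, 86), (196, 87), (197, 85), (198, 85), (199, 84), (200, 84), (201, 82), (202, 83), (203, 84), (204, 86), (205, 85), (206, 86), (207, 103), (208, 113), (209, 118), (210, 122), (211, 123)]
[-0.041   0.1466  0.3128  0.0607 -0.1734  0.0817]
t 17.2 G [ 0.5043 -0.1631  0.2477] TCP [ 0.509  -0.1615  0.2294] tilt 15.2 az 18.3 F [ 0.3 -0.6  0.5] j6 -108.9 w 25.8
tool shift for G->T [0.2 1.3 1.3] rows@40 0.0 jaw horiz turn -0.616 y az 74.0
```

View pics/scene10.png

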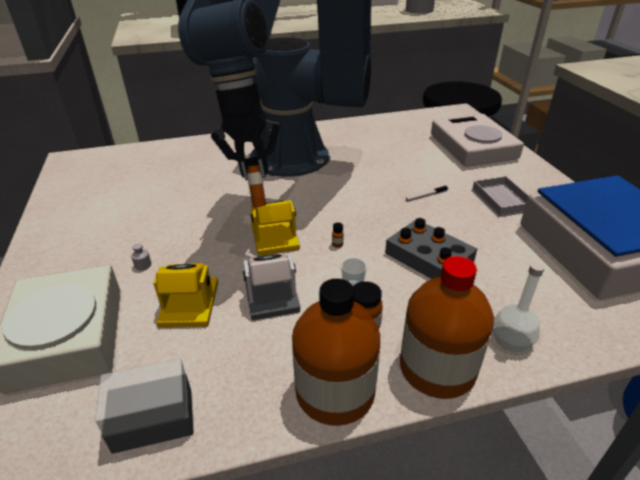

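View pics/top10.png

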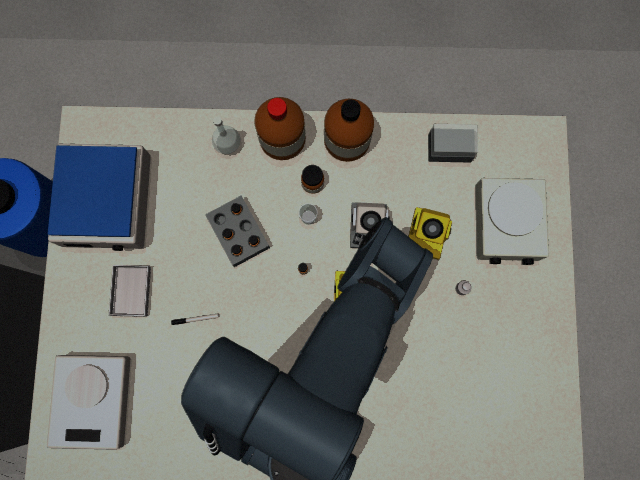

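```bash
python3 - <<'E'
from bench import r
s=r.read_state();print(s["clock"],s["joint_vel"].round(2),s["gripper_width"]);print(r.close_job())
E
```

```text
17.2 [-0.04  0.15  0.31  0.06 -0.17  0.08] 0.3021337593450227
the job is handed in; nothing more can be done
None
```

The tall vial is out of the rack and held at the white reader's window, still in the gripper, and I handed the job in at 17.2 s. I expect it to pass, but the lean and the distance from the glass are only known roughly.

**How:** the moves could only turn the tool about its own axis. I tilted the vial in the grip by pivoting it twice against the rim of its own rack hole. I then carried it to the reader and turned the tool to set the direction of lean.

**Last checks, all from the scene camera and the arm pose:**

| Check | Result |
|---|---|
| Sideways position | within about 1 mm of the window's line of sight |
| Distance along that line | about 1–2 mm too far out by both the arm pose and the image |
| Fore and aft | uncertain by about 3 mm, because I don't know exactly where the vial sits across the gripper pads |
| Sideways tilt | right to about 0.5° |
| Lean (30° wanted) | 27.5° from the last picture, 30.3° from the one before; a side-on look earlier gave about 28.5° |
| Stillness | joint speeds no more than about 0.3 °/s |

- **Checks that disagreed:** the two cameras differed by about 6 mm at the rack. The top camera could not see the vial at the reader because the arm hid it, so nothing cross-checks the final pose.
- **Other objects:** the last pictures show the other vials, the bench objects and the reader where they were. The highest contact force I read was about 6 N, while the vial pressed on the rack rim.

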